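# Make up the test load and change its tag

## Task

Take the red-faced tag off the hook and drop it into the small open wooden box. Then load every slotted brass weight on the mat onto the hanger, lying flat and fully home on the stem, with all the slots pointing clearly different ways (spread them evenly round; no two weights in the load may have their slots in line) so that none can slide off. Once they are all on, hang the yellow-faced tag on the hook with its yellow face outward, away from the post, let go of everything and leave the other things on the bench where they are.

Things in the scene. Friction and masses are not known exactly. Their poses are not given: they have to be found in the camera images.
- weight_mat: thin black rubber mat 150x150x2 mm, fixed, on which the weights lie at the start; origin at the centre of its underside
- hanger: fixed upright weight hanger: green foot (radius 30, 12 high), green column, steel carrier plate (radius 18, top 55 above bench), steel stem of radius 3 up to 110, black stop knob of radius 8 from 110 to 116. The knob is wider than the weights' slots: weights go on sideways below it, stem into slot, then settle down. Origin under the foot's centre
- hanger_seat (a point): point on the stem's axis at the top of the carrier plate, where the underside of the first weight rests
- hook_stand: fixed hook stand: green foot (radius 28, 10 high), dark post 12x20 (x,y), 132 high, near its top a flat steel strip hook, 14 wide (y), 5 thick, sticking out 44 from the post along the stand's -x (outward). Its end turns up: lip 5 thick (x -50 to -45 mm), rising 7 above the strip. Origin under the foot's centre
- hook_seat (a point): point on the top of the hook's strip (130 above the bench), midway between post and lip (20 mm from the lip's inner face, 19.5 from the post); axes as hook_stand
- tag_holder: dark wooden holder, loose on the bench, 0.7 kg, at any yaw: round base (radius 46, 8 high) with a block 64x64 mm, 30 high, with two crossing slots 9.5x54 mm, one along its y (the tag stands there at the start), one along its x (free, for setting the tag down turned), 22 deep, floor 8 above the bench. Origin at the centre of its underside
- tag_box: fixed open wooden box 80x80x60 mm, walls and floor about 4 mm thick, empty at the start, for the red-faced tag; origin at the centre of its underside
- red_tag: red-faced tag: aluminium plate 6 thick (x), 46 wide (y), 90 high (z), 60 g. A window 30 wide, 40 to 64 mm up, by which it hangs; the top 26 mm (64 to 90) is a solid grip tab. Red marked panel on the front, which looks along the tag's -x; back bare. Origin at the centre of its lower edge. At the start on the hook, face outward
- red_tag_middle (a point): middle of the red-faced tag, 45 mm up
- yellow_tag: yellow-faced tag: aluminium plate 6 thick (x), 46 wide (y), 90 high (z), 60 g. A window 30 wide, 40 to 64 mm up, by which it hangs; the top 26 mm (64 to 90) is a solid grip tab. Yellow marked panel on the front, which looks along the tag's -x; back bare. Origin at the centre of its lower edge. At the start in the holder, leaning up to 0.16 rad, facing any way
- yellow_tag_eye (a point): underside of the tab, mid thickness, 64 mm up the yellow-faced tag; hanging properly it lies at hook_seat's height; axes as the tag
- yellow_tag_front (a point): imaginary point 60 mm straight out from the eye, in front of the yellow face (tag's -x): shows where the face looks
- weight_a: brass slotted weight, one of 3 or 4 alike: disc of radius 20, 12 thick, about 120 g, two flats 36 mm apart at its +y and -y sides to grip it by, a slot 10 wide from 5 mm behind the centre out through the rim at its +x side. Origin at the disc's centre (6 mm above its underside), z up. Lies flat on the mat at any yaw at first
- weight_a_mouth (a point): mid-height of weight_a's slot mouth at the rim, 20 mm from the centre along its +x
- weight_b: brass slotted weight, one of 3 or 4 alike: disc of radius 20, 12 thick, about 120 g, two flats 36 mm apart at its +y and -y sides to grip it by, a slot 10 wide from 5 mm behind the centre out through the rim at its +x side. Origin at the disc's centre (6 mm above its underside), z up. Lies flat on the mat at any yaw at first
- weight_b_mouth (a point): mid-height of weight_b's slot mouth at the rim, 20 mm from the centre along its +x
- weight_c: brass slotted weight, one of 3 or 4 alike: disc of radius 20, 12 thick, about 120 g, two flats 36 mm apart at its +y and -y sides to grip it by, a slot 10 wide from 5 mm behind the centre out through the rim at its +x side. Origin at the disc's centre (6 mm above its underside), z up. Lies flat on the mat at any yaw at first
- weight_c_mouth (a point): mid-height of weight_c's slot mouth at the rim, 20 mm from the centre along its +x
- weight_d: brass slotted weight, one of 3 or 4 alike: disc of radius 20, 12 thick, about 120 g, two flats 36 mm apart at its +y and -y sides to grip it by, a slot 10 wide from 5 mm behind the centre out through the rim at its +x side. Origin at the disc's centre (6 mm above its underside), z up. Lies flat on the mat at any yaw at first
- weight_d_mouth (a point): mid-height of weight_d's slot mouth at the rim, 20 mm from the centre along its +x
- flux_tin: bystander: round green tin 72 mm wide, 29 high; origin under its centre
- screwdriver_b: bystander: black-handled screwdriver, 167 mm, lying on the bench

How it is judged:
On the way, in this order (a step that is already met when the one before it is completed fails the run):
1. the red-faced tag is in the wooden box (x of red_tag_middle in the frame of tag_box between -0.042 and 0.042 m and y of red_tag_middle in the frame of tag_box between -0.042 and 0.042 m and z of red_tag_middle in the frame of tag_box between 0 and 0.056 m and contact force between the fingers and red_tag below 0.05 N), for 0.2 s.
2. every weight present lies flat and home on the hanger, no two slots in line (horizontal distance between each of weight_a, weight_b, weight_c, weight_d and hanger_seat below 0.007 m and z of weight_a in the frame of hanger_seat between 0.003 and 0.046 m and angle between the z axis of each of weight_a, weight_b, weight_c, weight_d and the z axis of hanger, either way round below 0.12 rad and z of weight_b in the frame of hanger_seat between 0.003 and 0.046 m and z of weight_c in the frame of hanger_seat between 0.003 and 0.046 m and z of weight_d in the frame of hanger_seat between 0.003 and 0.046 m and horizontal distance between weight_a_mouth and weight_b_mouth above 0.015 m and horizontal distance between each of weight_a_mouth, weight_b_mouth and weight_c_mouth above 0.015 m and horizontal distance between each of weight_a_mouth, weight_b_mouth, weight_c_mouth and weight_d_mouth above 0.015 m and contact force between the fingers and weight_a below 0.05 N and contact force between the fingers and weight_b below 0.05 N and contact force between the fingers and weight_c below 0.05 N and contact force between the fingers and weight_d below 0.05 N), for 0.2 s.
At the end, for the whole second after the job is handed in: Red-faced tag in the box; every weight flat on the hanger, centred within 7 mm of the stem, any two slot mouths over 15 mm apart from above (45 deg); yellow-faced tag hung by its window, eye within 6 mm of hook height, face outward within 0.4 rad; all at rest (slight swing allowed) (x of red_tag_middle in the frame of tag_box between -0.042 and 0.042 m and y of red_tag_middle in the frame of tag_box between -0.042 and 0.042 m and z of red_tag_middle in the frame of tag_box between 0 and 0.056 m and horizontal distance between each of weight_a, weight_b, weight_c, weight_d and hanger_seat below 0.007 m and z of weight_a in the frame of hanger_seat between 0.003 and 0.046 m and angle between the z axis of each of weight_a, weight_b, weight_c, weight_d and the z axis of hanger, either way round below 0.12 rad and z of weight_b in the frame of hanger_seat between 0.003 and 0.046 m and z of weight_c in the frame of hanger_seat between 0.003 and 0.046 m and z of weight_d in the frame of hanger_seat between 0.003 and 0.046 m and horizontal distance between weight_a_mouth and weight_b_mouth above 0.015 m and horizontal distance between each of weight_a_mouth, weight_b_mouth and weight_c_mouth above 0.015 m and horizontal distance between each of weight_a_mouth, weight_b_mouth, weight_c_mouth and weight_d_mouth above 0.015 m and x of yellow_tag_eye in the frame of hook_seat between -0.022 and 0.022 m and y of yellow_tag_eye in the frame of hook_seat between -0.012 and 0.012 m and z of yellow_tag_eye in the frame of hook_seat between -0.006 and 0.006 m and x of yellow_tag_front in the frame of hook_seat below -0.03 m and angle between the x axis of yellow_tag and the x axis of hook_stand, either way round below 0.4 rad and linear speed of each of weight_a, weight_b, weight_c, weight_d, red_tag below 0.03 m/s and linear speed of yellow_tag below 0.12 m/s); the robot touches nothing.
It fails at once if a bystander (screwdriver_b) is moved more than 30 mm (distance of screwdriver_b from where it was at the start of the episode above 0.03 m).
It fails at once if a bystander (flux_tin) is moved more than 30 mm (distance of flux_tin from where it was at the start of the episode above 0.03 m).
Of weight_a, weight_b, weight_c, weight_d only 3 to 4 are there at a start; the rules pass over those that are not, and their reading is None.
At some moment in a run one of tag_holder may be knocked a few centimetres aside while the robot is not near it.
It also fails if it takes over 210 s, if anything falls off the work surface, if the arm or the gripper's body presses on something with over 40 N, if the wrist force passes 120 N, or if a joint passes its speed limit or range.

## Robot

A 7-joint arm with a two-finger parallel gripper is mounted at the origin on the work surface; the furniture and walls round the work are solid. World frame = base frame: x ahead of the robot, y to its left, z up, the work surface at z = 0. Lengths are in m, angles in rad, forces in N, time in s.
With the tool pointing down it reaches from about 0.425 to 0.875 m from the base axis. Payload 4.7 kg.
Tool frame: the origin (TCP) lies at the centre of the arm's flange, where the gripper is bolted on; the fingertips stand 173 mm ahead of it and the grasp point (between the pads) lies 155 mm ahead of it; z points along the fingers, y is the line along which they close (so a half turn about z gives the same grasp; the last joint's range is limited). The gripper opens to 85 mm and grips with 20 to 120 N. Pads are 22 mm wide; open, the fingers measure 114 mm over their backs; the gripper's body (76 mm by 85 mm) begins 54 mm behind the grasp point. The pads swing forward as they close: fully open they stand 13 mm farther back than shut.
Start: joints at [1.275, 0.321, -0.07, 1.45, 0.023, 1.371, -0.057], TCP at [0.198, -0.619, 0.405] pointing down, gripper open.
Joint ranges: [-2.86, 2.86], [-0.3, 2.09], [-1.38, 1.24], [0.06, 2.45], [-1.56, 4.7], [0.09, 2.05], [-2.69, 2.69]. Speed limits (rad/s): [2.57, 2.57, 3.14, 3.14, 3.14, 3.14, 3.14].

## Interface

Orientations are given as a unit quaternion [x, y, z, w].
In Python, from bench import readout, imaging, finish_job gives the robot as it stands.
- The arm moves only by the tool step_arm, never from a script. Its argument "series" is a list of rows, each a list of 3 entries, a list of its own where there are three numbers: the finger opening in mm, from 0 to 85.4, then the shift along the tool's x, y, z in units of 10 cm (1.0 is 10 cm), then the turn about the tool's z in units of 45 degrees (1.0 is 45 degrees). In form: [[gripper, [dx, dy, dz], twist], ...]. A call has 1 to 20 rows; each row shifts and turns the commanded pose from where the row before left it, along the tool's axes as they then stand; what a row does not reach is not made up. A row lasts 1/12 s, in which the tool goes at most 41.7 mm and 7.16 degrees, less where a joint would pass 70% of its speed; a pose out of reach is approached as far as the arm can. A call with a number of a shift or a turn outside -1 to 1 is refused whole. A call with a gripper value outside its range is refused whole. The fingers move at their own pace and stop on an object; the grip force is fixed at half the most. Time passes only in rows, so rows that do not move let the fingers close. It gives the time, the measured TCP pose, the force, the opening and the grip force at its end, in the units of the state.
- readout.sense(): the state, without advancing time (a new reading comes with each control period).
- imaging.get_image(name): name is "side" or "top" or "wrist"; returns a dict with "img" (480x640x3 uint8, blue, green, red), "fov_y" (degrees; the focal length in pixels is half the picture's height over the tangent of half this angle, whatever the lens; pixels are square), "cx", "cy" (the principal point, pixels), "rvec" (rotation vector, rad) and "tvec" (3), from world to camera coordinates, as OpenCV has them. Camera axes: x right, y down, z forward; pixel columns grow to the right and rows downward; lengths in m; the calibration is good to about 2 mm. A picture is of the moment at which its call begins. There is no depth.
- finish_job(): hands the job in; it is judged then, once.
The state is a dict: "t": time; "joint_pos": joint angles; "joint_vel": joint speeds; "joint_efforts": joint torques, N m; "eef_pos": TCP position; "tcp_rot": TCP orientation; "contact_force": force on the tool from outside, world axes, zero at the start; "wrist_torque": the same for the moment, N m; "width": opening from 0.0 (shut) to 1.0 (fully open); "grip_force": force on a finger pad.
Only numpy, scipy, OpenCV 4.12 (cv2) and the standard library are available. Lean on these libraries where they do the work, as an engineer would, in place of code of your own. Each camera call takes 0.05 s, during which the arm holds its last target. There are 200 camera calls.

## Working session

There is one attempt and no reset: what is moved stays moved. The work goes in short steps, Python scripts to look and compute and a tool call to move; the robot and the scene stay as the last step left them, time stands still between calls to the robot, and variables do not carry over. Pictures are saved under pics/ and viewed, at most 14 in all, crops included, and the job is handed in when it is done.

Besides the shell and the picture viewer there is one more tool, called after ">>>" by a JSON object that holds its "op" and its "data", one argument or row to a line. step_arm: Moves the arm, as the interface text tells. Shifts and turns lie within -1 to 1; 1 stands for 10 cm of shift or 45 degrees of turn. Its arguments: {"type":"object","properties":{"series":{"type":"array","items":{"type":"array"}}},"required":["series"]}

```bash
ls; mkdir -p pics
cat > h.py <<'E'
import numpy as np, cv2
from scipy.spatial.transform import Rotation as R
from bench import readout, imaging
def cam(n):
    d=imaging.get_image(n); d['f']=240/np.tan(np.radians(d['fov_y'])/2)
    d['R']=cv2.Rodrigues(np.array(d['rvec'],float))[0]; d['t']=np.array(d['tvec'],float).ravel()
    d['C']=-d['R'].T@d['t']; return d
def ray(d,u,v):
    r=d['R'].T@np.array([(u-d['cx'])/d['f'],(v-d['cy'])/d['f'],1.]); return r/np.linalg.norm(r)
def onz(d,u,v,z):
    r=ray(d,u,v); return d['C']+r*(z-d['C'][2])/r[2]
def proj(d,p):
    q=d['R']@np.array(p,float)+d['t']; return d['f']*q[0]/q[2]+d['cx'],d['f']*q[1]/q[2]+d['cy']
def tri(obs):
    A=np.zeros((3,3));b=np.zeros(3)
    for d,u,v in obs:
        r=ray(d,u,v);P=np.eye(3)-np.outer(r,r);A+=P;b+=P@d['C']
    x=np.linalg.solve(A,b); return x,[float(np.linalg.norm((np.eye(3)-np.outer(ray(d,u,v),ray(d,u,v)))@(x-d['C']))) for d,u,v in obs]
E
python3 - <<'E'
from h import *
s=readout.sense();print({k:np.round(v,3) for k,v in s.items()}); print(R.from_quat(s['tcp_rot']).as_matrix().round(3))
for n in('top','side','wrist'):
    d=cam(n);cv2.imwrite(f'pics/{n}0.png',d['img']);print(n,d['C'].round(3),d['fov_y'],d['cx'],d['cy'],d['R'].round(2).tolist(), [k for k in d])
E
```

```text
pics
{'t': np.float64(0.0), 'joint_pos': array([ 1.275,  0.322, -0.07 ,  1.452,  0.023,  1.371, -0.057]), 'joint_vel': array([-0.002, -0.   ,  0.   ,  0.   , -0.   , -0.001,  0.001]), 'joint_efforts': array([-0.0000e+00, -4.9358e+01, -3.8300e-01, -3.1433e+01,  1.3000e-02,
        1.1000e-02,  0.0000e+00]), 'eef_pos': array([ 0.198, -0.619,  0.404]), 'tcp_rot': array([ 0.988,  0.154, -0.   , -0.001]), 'contact_force': array([ 0.576, -0.559,  0.214]), 'wrist_torque': array([ 0.041,  0.001, -0.033]), 'grip_force': np.float64(0.0), 'width': np.float64(1.002)}
[[ 0.952  0.305 -0.001]
 [ 0.305 -0.952  0.002]
 [-0.    -0.002 -1.   ]]
top [0.279 0.063 1.29 ] 48.50227870627052 331.0553510538238 234.90404851120945 [[-0.03, -1.0, 0.03], [-0.99, 0.02, -0.14], [0.14, -0.03, -0.99]] ['img', 'fov_y', 'cx', 'cy', 'rvec', 'tvec', 'f', 'R', 't', 'C']
side [-0.085  0.803  0.837] 49.15022271088352 327.0471533857101 235.94354138083557 [[-0.82, -0.57, 0.02], [-0.37, 0.5, -0.78], [0.44, -0.65, -0.62]] ['img', 'fov_y', 'cx', 'cy', 'rvec', 'tvec', 'f', 'R', 't', 'C']
wrist [ 0.265 -0.597  0.372] 61.756158227455686 319.41867388348254 236.44723098623192 [[0.31, -0.95, -0.0], [-0.91, -0.29, 0.28], [-0.26, -0.08, -0.96]] ['img', 'fov_y', 'cx', 'cy', 'rvec', 'tvec', 'f', 'R', 't', 'C']
```

View pics/top0.png

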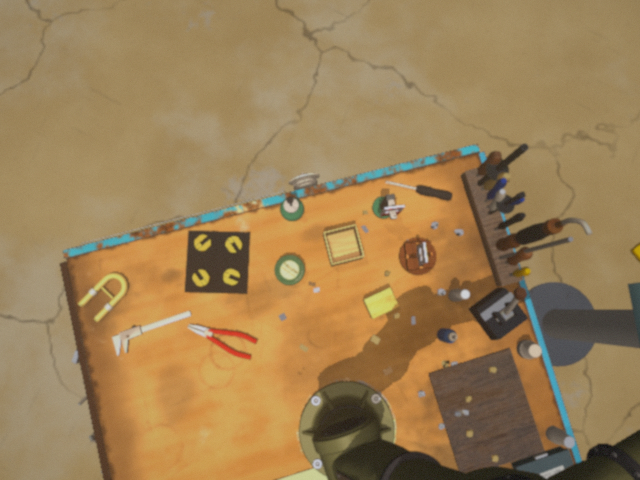

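View pics/side0.png

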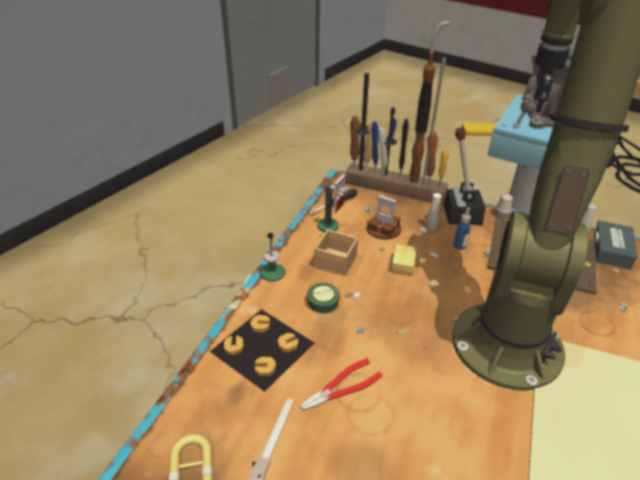

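The top view shows four weights near (203,242), (233,244), (200,277) and (231,275), the hanger at (291,207), the box at (344,244), the hook stand at (388,206) and the holder at (418,254). The screwdriver is at (435,191) and the tin at (290,268). The side view shows the same layout: hook (328,215), holder (383,228), box (336,252), hanger (271,262).

Run:
```python
from h import *
d=cam('top')
for n,u,v,z in [('w',203,242,.014),('w',233,244,.014),('w',200,277,.014),('w',231,275,.014),('hangknob',291,202,.116),('hangfoot',292,211,.012),('box',344,244,.06),('hooktop',390,206,.14),('hookfoot',385,207,.01),('holder',418,254,.03),('driver',435,191,.01),('tin',290,268,.029)]:
    p=onz(d,u,v,z); print(n,p.round(3),round(float(np.hypot(*p[:2])),3))
img=d['img']; cv2.imwrite('pics/crop_top.png',cv2.resize(img[165:305,250:470],None,fx=3.6,fy=3.6,interpolation=cv2.INTER_CUBIC))
```

```text
w [0.446 0.33  0.014] 0.555
w [0.44  0.259 0.014] 0.51
w [0.363 0.337 0.014] 0.495
w [0.365 0.264 0.014] 0.451
hangknob [0.518 0.113 0.116] 0.53
hangfoot [0.517 0.116 0.012] 0.53
box [ 0.427 -0.006  0.06 ] 0.427
hooktop [ 0.499 -0.105  0.14 ] 0.51
hookfoot [ 0.522 -0.112  0.01 ] 0.534
holder [ 0.402 -0.183  0.03 ] 0.442
driver [ 0.559 -0.237  0.01 ] 0.607
tin [0.377 0.122 0.029] 0.396
```

View pics/wrist0.png

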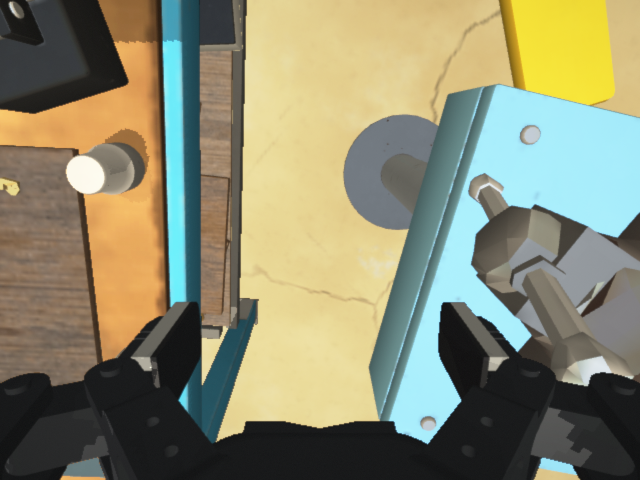

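View pics/crop_top.png

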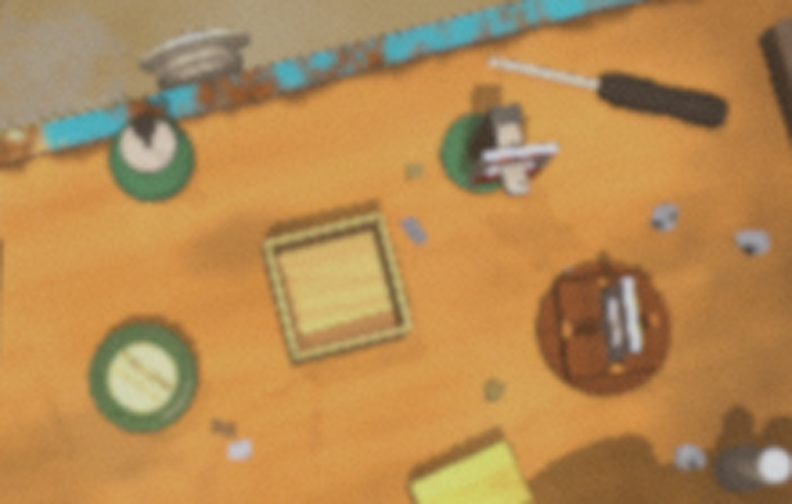

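The wrist picture shows the area beside the bench: a cyan pedestal and the bench edge, with the fingers at the bottom. The crop shows the hook strip pointing toward the robot with the red tag across it, and the tag standing in the holder's right-hand slot. The tool rack to the right is tall, so I'll check its height before crossing it.

Run:
```python
from h import *
d=cam('top');e=cam('side')
for a,b in [((585,230),(445,22)),((565,241),(443,60)),((525,147),(366,75)),((545,235),(428,75))]:
    print(tri([(d,*a),(e,*b)]))
```

```text
(array([ 0.38860548, -0.35591475,  0.485059  ]), [0.0005214914207847131, 0.0005214914207846369])
(array([ 0.38237264, -0.36481864,  0.39783653]), [0.0005468642214165836, 0.0005468642214166362])
(array([ 0.5729482 , -0.34000125,  0.32271027]), [0.0011730946294147913, 0.0011730946294146558])
(array([ 0.40159718, -0.34474999,  0.36297906]), [0.004501483963971241, 0.0045014839639712975])
```

Add to h.py:
```python
def pose():
    s=readout.sense(); M=R.from_quat(s['tcp_rot']).as_matrix(); return np.array(s['eef_pos']),M,np.degrees(np.arctan2(M[1,0],M[0,0])),s
def plan(x,y,z,psi=None):
    p,M,a,s=pose(); psi=a if psi is None else psi
    tw=(a-psi+180)%360-180; Rz=R.from_euler('z',psi-a,degrees=True).as_matrix()
    v=(Rz@M).T@(np.array([x,y,z])-p)*10
    print('at',p.round(4),'psi',round(a,2),'j',np.round(s['joint_pos'],2),'t',round(s['t'],2)); print('twist',round(tw/45,3),'then shift',v.round(3))
```

```text
(no output)
```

>>> {"op": "step_arm", "data": {
  "series": [
    [85, [0, 0, -0.27], 0],
    [85, [0, 0, -0.27], 0],
    [85, [0, 0, -0.27], 0],
    [85, [0, 0, -0.27], 0],
    [85, [0, 0, -0.27], 0],
    [85, [0, 0, -0.27], 0],
    [85, [0, 0, -0.27], 0],
    [85, [0, 0, -0.27], 0],
    [85, [0.17, -0.27, 0], 0],
    [85, [0.17, -0.27, 0], 0],
    [85, [0.17, -0.27, 0], 0],
    [85, [0.17, -0.27, 0], 0],
    [85, [0.17, -0.27, 0], 0],
    [85, [0.17, -0.27, 0], 0],
    [85, [0.17, -0.27, 0], 0],
    [85, [0.17, -0.27, 0], 0]
  ]
}}

```text
t: 1.63
eef_pos: [0.262, -0.3701, 0.6208]
tcp_rot: [0.988, 0.154, -0.0, 0.0]
contact_force: [0.7, -0.4, 1.4]
width: 0.998
grip_force: 0.0
```

>>> {"op": "step_arm", "data": {
  "series": [
    [85, [0.28, -0.19, 0], 0],
    [85, [0.28, -0.19, 0], 0],
    [85, [0.28, -0.19, 0], 0],
    [85, [0.28, -0.19, 0], 0],
    [85, [0.28, -0.19, 0], 0],
    [85, [0.28, -0.19, 0], 0],
    [85, [0.28, -0.19, 0], 0],
    [85, [0.28, -0.19, 0], 0],
    [85, [0.28, -0.19, 0], 0],
    [85, [0.28, -0.19, 0], 0],
    [85, [0, 0, 0], 0]
  ]
}}

```text
t: 2.55
eef_pos: [0.473, -0.0988, 0.6206]
tcp_rot: [0.987, 0.16, 0.001, -0.001]
contact_force: [-0.5, 0.1, -0.0]
width: 0.998
grip_force: 0.0
```

Run:
```python
from h import *
d=cam('wrist');cv2.imwrite('pics/w1.png',d['img']);print(d['C'])
import pickle;pickle.dump(d,open('w1.pkl','wb'))
```

```text
[ 0.53975044 -0.07640458  0.58947469]
```

View pics/w1.png

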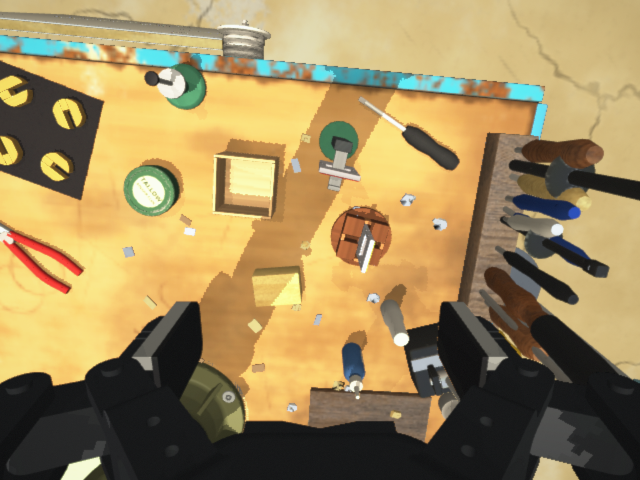

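The wrist view shows the whole work area. The hook's post is at (342,150) and its strip runs to the lip at (335,186), with the tag at (339,168). The holder is at (362,237) with its tag at (366,247), the box at (245,185), the knob at (152,78) and the weights at the left.

Run:
```python
from h import *
import pickle;d=pickle.load(open('w1.pkl','rb'))
a=onz(d,343,143,.13);b=onz(d,335,187,.137);print('post',a,'lip',b,np.degrees(np.arctan2(*(b-a)[1::-1])))
t=[onz(d,u,v,.156) for u,v in((321,165),(358,170))];print('tag ends',t,np.linalg.norm(t[1]-t[0]))
print('foot',onz(d,339,141,.01),'box',onz(d,245,185,.06),'knob',onz(d,152,78,.116),'holder',onz(d,361,237,.008))
plan(.485,-.107,.42,79)
```

```text
post [ 0.52605661 -0.10720877  0.13      ] lip [ 0.47755202 -0.11425738  0.137     ] -171.7317426233116
tag ends [array([ 0.49775631, -0.09076582,  0.156     ]), array([ 0.50528318, -0.13007928,  0.156     ])] 0.04002751361736793
foot [ 0.52328829 -0.10901134  0.01      ] box [ 0.43173821 -0.00679518  0.06      ] knob [0.52495889 0.11502598 0.116     ] holder [ 0.40067796 -0.18690728  0.008     ]
at [ 0.4718 -0.1018  0.6207] psi 18.2 j [ 0.83 -0.04 -0.64  1.42 -0.02  1.75 -1.07] t 2.6
twist -1.351 then shift [-0.027  0.142  2.006]
```

>>> {"op": "step_arm", "data": {
  "series": [
    [85, [0, 0, 0], -0.148],
    [85, [0, 0, 0], -0.148],
    [85, [0, 0, 0], -0.148],
    [85, [0, 0, 0], -0.148],
    [85, [0, 0, 0], -0.148],
    [85, [0, 0, 0], -0.148],
    [85, [0, 0, 0], -0.148],
    [85, [0, 0, 0], -0.148],
    [85, [0, 0, 0], -0.148],
    [85, [0, 0, 0], -0.148],
    [85, [0, 0, 0], -0.148],
    [85, [0, 0, 0], -0.148],
    [85, [0, 0.02, 0.28], 0],
    [85, [0, 0.02, 0.28], 0],
    [85, [0, 0.02, 0.28], 0],
    [85, [0, 0.02, 0.28], 0],
    [85, [0, 0.02, 0.28], 0],
    [85, [0, 0.02, 0.28], 0],
    [85, [0, 0.02, 0.28], 0],
    [85, [0, 0, 0], 0]
  ]
}}

```text
t: 4.27
eef_pos: [0.4823, -0.1048, 0.4194]
tcp_rot: [0.659, 0.752, -0.002, -0.004]
contact_force: [-1.5, -0.0, -0.5]
width: 0.995
grip_force: 0.0
```

Run:
```python
from h import *
d=cam('wrist');cv2.imwrite('pics/w2.png',d['img']);print(d['C'])
import pickle;pickle.dump(d,open('w2.pkl','wb'));plan(.485,-.107,.42,98)
```

```text
[ 0.47309858 -0.03515451  0.38830212]
at [ 0.4831 -0.1048  0.4225] psi 97.58 j [ 0.79  0.01 -0.62  1.78  0.    1.36  0.29] t 4.32
twist -0.009 then shift [-0.025  0.016  0.025]
```

View pics/w2.png

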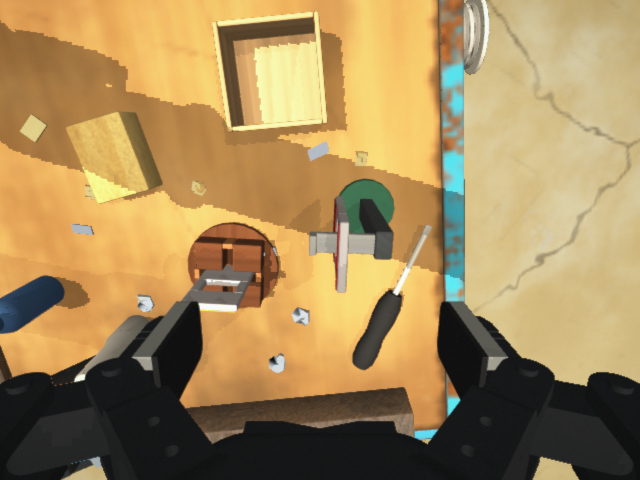

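The closer wrist view shows the tag's bar at about (341,198)–(341,291) with its red face to the left. The lip is at (313,244), the post at (382,230) and the box rim at (270,70). In the holder, the yellow edge is at the bottom, around (218,307), with the bare back toward the camera.

Run:
```python
from h import *
import pickle
r=[]
for n,(x0,y0,x1,y1) in (('w1',(312,152,366,192)),('w2',(300,190,400,300))):
    d=pickle.load(open(n+'.pkl','rb'));c=d['img'][y0:y1,x0:x1];r.append(cv2.resize(c,None,fx=400/c.shape[1],fy=400/c.shape[1],interpolation=cv2.INTER_NEAREST))
h=max(x.shape[0] for x in r);r=[cv2.copyMakeBorder(x,0,h-x.shape[0],0,0,cv2.BORDER_CONSTANT) for x in r]
cv2.imwrite('pics/z1.png',np.hstack(r))
```

```text
(no output)
```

View pics/z1.png

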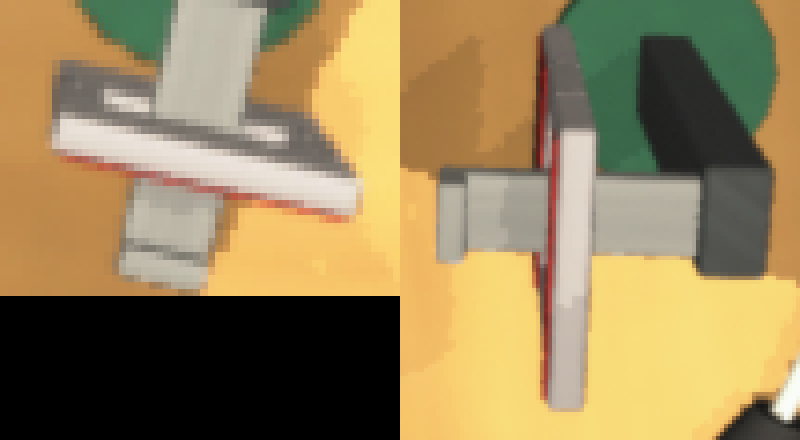

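Zoom: in w1 the tag's top bar runs (319.4,170)–(359.9,178.7). In w2 it runs (343.7,222.5)–(341.8,292), with the lip top at (334.3,187.5) in w1 and (312.7,245) in w2, and the post top at (383.7,245).

Run:
```python
from h import *
import pickle;a,b=[pickle.load(open(f'w{i}.pkl','rb')) for i in(1,2)]
L,e=tri([(a,319.4,170),(b,343.7,222.5)]);Rr,f=tri([(a,359.9,178.7),(b,341.8,292)])
print(L,e,Rr,f,np.linalg.norm(L-Rr),(L+Rr)/2)
v=L-Rr;psi=np.degrees(np.arctan2(v[1],v[0]));print('psi',psi)
lip=tri([(a,334.3,187.5),(b,312.7,245)]);print('lip',lip)
print('post',onz(b,383.7,245,.132))
p=onz(b,383.7,245,.132)-onz(b,312.7,245,.137);print('strip dir',np.degrees(np.arctan2(p[1],p[0])),np.linalg.norm(p[:2]))
m=(L+Rr)/2;plan(m[0],m[1],.42,psi)
```

```text
[ 0.49241932 -0.09055056  0.15535193] [0.00042445262604420787, 0.00042445262604425774] [ 0.49766374 -0.13484123  0.15610682] [0.0005875204781609904, 0.0005875204781608953] 0.044606463670664 [ 0.49504153 -0.11269589  0.15572938]
psi 96.75290649057058
lip (array([ 0.47628709, -0.11395578,  0.13213601]), [0.00023980366034938094, 0.00023980366034939975])
post [ 0.52338705 -0.10744614  0.132     ]
strip dir 5.921406646163829 0.047220763131792236
at [ 0.4831 -0.1048  0.4225] psi 97.58 j [ 0.79  0.01 -0.62  1.78  0.    1.36  0.29] t 4.32
twist 0.018 then shift [-0.093  0.109  0.024]
```

>>> {"op": "step_arm", "data": {
  "series": [
    [85, [-0.09, 0.11, 0], 0.018],
    [85, [0, 0, 0.2], 0],
    [85, [0, 0, 0.2], 0],
    [85, [0, 0, 0.2], 0],
    [85, [0, 0, 0.2], 0],
    [85, [0, 0, 0.2], 0],
    [85, [0, 0, 0.08], 0],
    [85, [0, 0, 0], 0],
    [85, [0, 0, 0], 0]
  ]
}}

```text
t: 5.07
eef_pos: [0.4971, -0.1117, 0.3183]
tcp_rot: [0.664, 0.748, 0.0, 0.001]
contact_force: [0.0, 0.4, 0.3]
width: 0.987
grip_force: 0.0
```

Run:
```python
from h import *
plan(.495,-.1127,.314,96.8)
```

```text
at [ 0.4971 -0.1117  0.3183] psi 96.82 j [ 0.76  0.13 -0.63  1.89  0.08  1.15  0.22] t 5.07
twist 0.001 then shift [-0.008 -0.022  0.043]
```

>>> {"op": "step_arm", "data": {
  "series": [
    [85, [-0.01, -0.02, 0.04], 0],
    [85, [0, 0, 0], 0],
    [5, [0, 0, 0], 0],
    [0, [0, 0, 0], 0],
    [0, [0, 0, 0], 0],
    [0, [0, 0, 0], 0],
    [0, [0, 0, 0], 0],
    [0, [0, 0, 0], 0],
    [0, [0, 0, 0], 0],
    [0, [0, 0, 0], 0],
    [0, [0, 0, 0], 0],
    [0, [0, 0, 0], 0]
  ]
}}

```text
t: 6.07
eef_pos: [0.4948, -0.1123, 0.3129]
tcp_rot: [0.663, 0.748, 0.0, 0.0]
contact_force: [-0.3, 0.6, 1.4]
width: 0.056
grip_force: 61.8
```

>>> {"op": "step_arm", "data": {
  "series": [
    [0, [0, 0, -0.12], 0],
    [0, [0, 0, 0], 0],
    [0, [0, -0.2, 0], 0],
    [0, [0, -0.2, 0], 0],
    [0, [0, -0.2, 0], 0],
    [0, [0, -0.1, -0.2], 0],
    [0, [0, 0, -0.3], 0],
    [0, [0, 0, -0.3], 0],
    [0, [0, 0, 0], 0]
  ]
}}

```text
t: 6.82
eef_pos: [0.4266, -0.1208, 0.4108]
tcp_rot: [0.664, 0.748, 0.001, 0.005]
contact_force: [0.3, -0.0, 0.4]
width: 0.048
grip_force: 61.6
```

Run:
```python
from h import *
import pickle;a,b=[pickle.load(open(f'w{i}.pkl','rb')) for i in(1,2)]
print(tri([(a,245,185),(b,272,73)]), onz(b,272,73,.06))
plan(.431,-.007,.40)
d=cam('wrist');cv2.imwrite('pics/w3.png',d['img'])
```

```text
(array([ 4.22752464e-01, -2.84495820e-04,  1.45824381e-02]), [0.0006075625274267466, 0.0006075625274267013]) [ 0.42911719 -0.00404852  0.06      ]
at [ 0.4266 -0.1208  0.4108] psi 96.85 j [ 0.85 -0.13 -0.58  1.91 -0.07  1.33  0.41] t 6.82
twist 0.0 then shift [1.125 0.178 0.102]
```

View pics/w3.png

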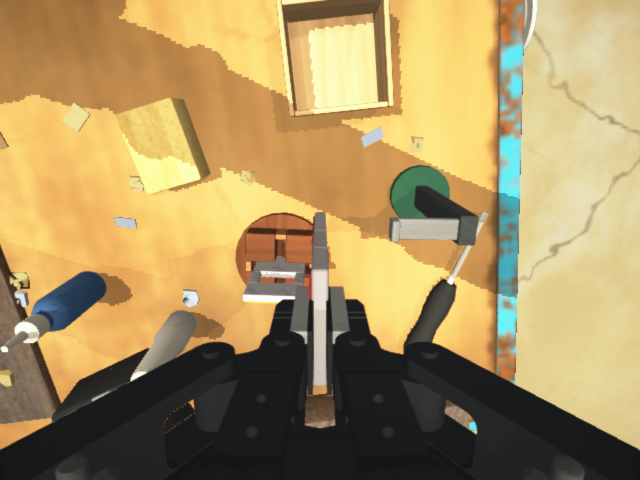

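The red tag is held and clear of the hook. The box rim is near the top of the picture at (335,55).

>>> {"op": "step_arm", "data": {
  "series": [
    [0, [0.28, 0.04, 0], 0],
    [0, [0.28, 0.04, 0], 0],
    [0, [0.28, 0.04, 0], 0],
    [0, [0.3, 0.04, 0], 0],
    [0, [0, 0, 0], 0],
    [0, [0, 0, 0.2], 0],
    [0, [0, 0, 0.2], 0],
    [0, [0, 0, 0.2], 0],
    [0, [0, 0, 0.2], 0],
    [0, [0, 0, 0.2], 0],
    [0, [0, 0, 0], 0],
    [0, [0, 0, 0], 0]
  ]
}}

```text
t: 7.87
eef_pos: [0.4268, -0.0057, 0.3037]
tcp_rot: [0.663, 0.748, -0.001, -0.002]
contact_force: [0.4, -0.4, -0.3]
width: 0.05
grip_force: 61.5
```

Run:
```python
from h import *
plan(.430,-.0055,.259)
```

```text
at [ 0.4268 -0.0057  0.3037] psi 96.89 j [ 0.75 -0.07 -0.76  2.08 -0.05  1.12  0.13] t 7.87
twist 0.0 then shift [-0.003  0.034  0.447]
```

>>> {"op": "step_arm", "data": {
  "series": [
    [0, [0, 0.03, 0.15], 0],
    [0, [0, 0, 0.15], 0],
    [0, [0, 0, 0.14], 0],
    [0, [0, 0, 0], 0],
    [0, [0, 0, 0], 0],
    [20, [0, 0, 0], 0],
    [40, [0, 0, 0], 0],
    [40, [0, 0, 0], 0],
    [40, [0, 0, 0], 0],
    [40, [0, 0, 0], 0],
    [40, [0, 0, -0.2], 0],
    [60, [0, 0, -0.3], 0],
    [85, [0, 0, -0.3], 0],
    [85, [0, 0, -0.3], 0],
    [85, [0, 0, -0.3], 0],
    [85, [0, 0, 0], 0],
    [85, [0, 0, 0], 0]
  ]
}}

```text
t: 9.28
eef_pos: [0.4309, -0.0051, 0.4024]
tcp_rot: [0.664, 0.748, 0.001, 0.002]
contact_force: [-0.1, 0.0, -0.8]
width: 0.996
grip_force: 0.0
```

Run:
```python
from h import *
d=cam('wrist');cv2.imwrite('pics/w4.png',d['img']);plan(.40,.295,.42)
```

```text
at [ 0.4304 -0.0053  0.4009] psi 96.86 j [ 0.76 -0.16 -0.73  1.94 -0.11  1.32  0.19] t 9.33
twist 0.0 then shift [ 3.017  0.057 -0.194]
```

View pics/w4.png

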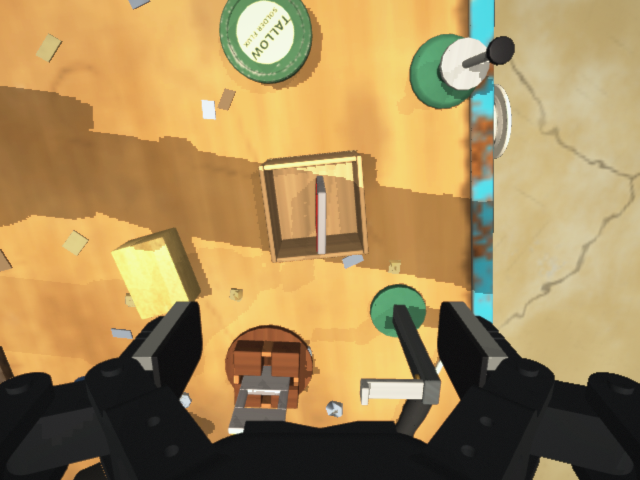

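The red tag stands inside the box at (321,215), the hanger knob is at (500,50) and the hook is empty. Next I look at the weights.

>>> {"op": "step_arm", "data": {
  "series": [
    [85, [0.3, 0, 0], 0],
    [85, [0.3, 0, 0], 0],
    [85, [0.3, 0, 0], 0],
    [85, [0.3, 0, 0], 0],
    [85, [0.3, 0, 0], 0],
    [85, [0.3, 0, 0], 0],
    [85, [0.3, 0, 0], 0],
    [85, [0.3, 0, 0], 0],
    [85, [0.2, 0, 0], 0],
    [85, [0, 0, 0], 0],
    [85, [0, 0, 0], 0],
    [85, [0, 0, 0], 0]
  ]
}}

```text
t: 10.33
eef_pos: [0.3994, 0.2517, 0.3996]
tcp_rot: [0.664, 0.748, -0.001, -0.001]
contact_force: [0.7, -0.7, -0.0]
width: 0.996
grip_force: 0.0
```

```bash
cat >> h.py <<'E'
def weights(d,z=.014):
    hsv=cv2.cvtColor(d['img'],cv2.COLOR_BGR2HSV)
    mat=cv2.inRange(hsv,(0,0,0),(180,255,60))
    out=[]
    m=cv2.inRange(hsv,(18,100,60),(35,255,255)); m[360:]=0
    cs,_=cv2.findContours(m,cv2.RETR_EXTERNAL,cv2.CHAIN_APPROX_NONE)
    for c in cs:
        A=cv2.contourArea(c)
        if A<800 or A>6000: continue
        P=np.array([onz(d,u+.0,v+.0,z)[:2] for u,v in c[:,0,:]],np.float32)
        (cx,cy),r=cv2.minEnclosingCircle(P)
        out.append((c,A,np.array([cx,cy]),r,P))
    return out
E
python3 - <<'E'
from h import *
import pickle
d=cam('wrist');pickle.dump(d,open('w5.pkl','wb'));cv2.imwrite('pics/w5.png',d['img'])
print(pose()[0],pose()[2])
for c,A,ct,r,P in weights(d): print(c[:,0].mean(0).round(),A,ct.round(4),round(r,4))
E
```

```text
[0.39960677 0.25141395 0.39976715] 96.75635546903393
[365. 200.] 1294.5 [0.4397 0.2593] 0.0209
[281. 183.] 1297.0 [0.3627 0.2647] 0.0209
[387. 115.] 1499.0 [0.4459 0.3336] 0.0207
[590. 117.] 2129.0 [0.6166 0.3514] 0.0296
[289.  98.] 1504.5 [0.362  0.3365] 0.0206
[530.  20.] 2101.5 [0.5412 0.4202] 0.039
```

View pics/w5.png

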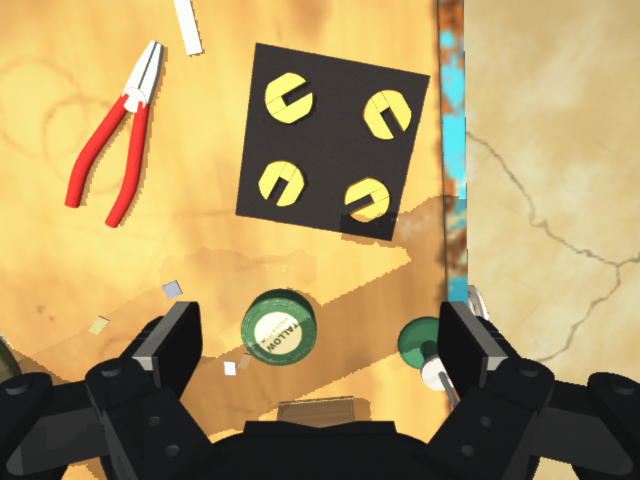

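Four weights lie on the mat at (289,98), (387,115), (281,183) and (366,199). Their mouths point right-up, down-right, down-left and left-down respectively. I'll take a second, higher view covering both hanger and weights.

>>> {"op": "step_arm", "data": {
  "series": [
    [85, [-0.2, 0.1, -0.25], 0],
    [85, [-0.2, 0.1, -0.25], 0],
    [85, [-0.2, 0.1, -0.25], 0],
    [85, [-0.2, 0.1, -0.25], 0],
    [85, [0, 0, 0], 0],
    [85, [0, 0, 0], 0],
    [85, [0, 0, 0], 0]
  ]
}}

```text
t: 10.97
eef_pos: [0.4484, 0.1777, 0.4999]
tcp_rot: [0.664, 0.748, -0.0, -0.0]
contact_force: [-0.2, 0.6, 0.2]
width: 0.997
grip_force: 0.0
```

```bash
cat >> h.py <<'E'
def slotdir(d,c,ct,z=.014):
    # direction from disc centre to slot void: polar scan of brass mask at radii 9..17 mm
    hsv=cv2.cvtColor(d['img'],cv2.COLOR_BGR2HSV);v=np.zeros(2)
    for r in np.arange(.009,.018,.001):
        for a in np.arange(0,2*np.pi,.02):
            u,w=proj(d,[ct[0]+r*np.cos(a),ct[1]+r*np.sin(a),z]); u,w=int(round(u)),int(round(w))
            if 0<=u<640 and 0<=w<480 and hsv[w,u,2]<110: v+=[np.cos(a),np.sin(a)]
    return np.degrees(np.arctan2(v[1],v[0]))
E
python3 - <<'E'
from h import *
import pickle
b=pickle.load(open('w5.pkl','rb'));d=cam('wrist');pickle.dump(d,open('w6.pkl','wb'));cv2.imwrite('pics/w6.png',d['img'])
print(pose()[0],pose()[2])
W5=[w for w in weights(b) if w[3]<.024];W6=[w for w in weights(d,.014) if w[3]<.024]
for w in W5:
    for x in W6:
        if np.linalg.norm(w[2]-x[2])<.02:
            # circle centre pixels = projection of fitted centre
            o=[(b,*proj(b,[*w[2],.014])),(d,*proj(d,[*x[2],.014]))]
            print(w[2].round(4),x[2].round(4),round(w[3],4),round(x[3],4),'tri',tri(o)[0].round(4),'slot',round(slotdir(b,w[0],w[2]),1),round(slotdir(d,x[0],x[2]),1))
# knob: dark blobs near expected
a=pickle.load(open('w1.pkl','rb'));obs=[]
for q in (a,b,d):
    u,v=proj(q,[.525,.115,.116]);u,v=int(u),int(v);y0,x0=max(v-30,0),max(u-30,0);roi=q['img'][y0:v+31,x0:u+31]
    m=(roi.max(2)<45).astype(np.uint8);n,l,s,ce=cv2.connectedComponentsWithStats(m)
    print((u,v),[(s[i].tolist(),(ce[i]+[x0,y0]).round(1).tolist()) for i in range(1,n) if s[i][4]>25])
E
```

```text
[0.44803756 0.17828458 0.49960693] 96.85809373422116
[0.4397 0.2593] [0.4402 0.2585] 0.0209 0.0207 tri [0.4402 0.2586 0.0102] slot -146.6 -147.2
[0.3627 0.2647] [0.3626 0.2641] 0.0209 0.0209 tri [0.3623 0.2642 0.0114] slot -113.7 -113.8
[0.4459 0.3336] [0.446  0.3327] 0.0207 0.0209 tri [0.4463 0.3335 0.0106] slot -52.5 -49.7
[0.362  0.3365] [0.3624 0.3363] 0.0206 0.0212 tri [0.3619 0.3366 0.012 ] slot 35.5 37.0
(152, 77) []
(463, 425) [([0, 0, 61, 61, 2992], [467.4, 428.3])]
(393, 277) [([23, 20, 15, 15, 185], [392.9, 274.0])]
```

View pics/w6.png

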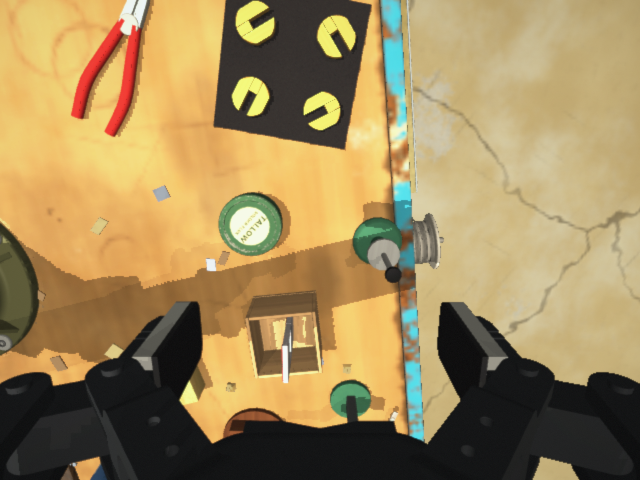

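The second view shows the knob at (393,274), the carrier plate at (384,253) and the four weights at the top. The weights' triangulated heights are about 11 mm, which fits. One closer view will fix the hanger axis.

>>> {"op": "step_arm", "data": {
  "series": [
    [85, [-0.24, 0.15, 0.25], 0],
    [85, [-0.24, 0.15, 0.25], 0],
    [85, [-0.24, 0.15, 0.25], 0],
    [85, [-0.24, 0.15, 0.25], 0],
    [85, [0, 0, 0.2], 0],
    [85, [0, 0, 0.2], 0],
    [85, [0, 0, 0], 0],
    [85, [0, 0, 0], 0],
    [85, [0, 0, 0], 0]
  ]
}}

```text
t: 11.77
eef_pos: [0.5195, 0.0911, 0.3615]
tcp_rot: [0.663, 0.749, 0.0, 0.0]
contact_force: [0.7, 0.2, -0.5]
width: 0.994
grip_force: 0.0
```

Run:
```python
from h import *
import pickle
b=pickle.load(open('w6.pkl','rb'));d=cam('wrist');pickle.dump(d,open('w7.pkl','wb'));cv2.imwrite('pics/w7.png',d['img'])
print(pose()[0],pose()[2])
u,v=map(int,proj(d,[.525,.115,.116]));roi=d['img'][v-60:v+60,u-60:u+60]
m=(roi.max(2)<45).astype(np.uint8);n,l,s,ce=cv2.connectedComponentsWithStats(m)
K=[(s[i].tolist(),(ce[i]+[u-60,v-60]).round(1).tolist()) for i in range(1,n) if s[i][4]>25];print((u,v),K)
k=max(K,key=lambda x:x[0][4])[1]
print(tri([(b,392.9,274.0),(d,*k)]), onz(d,*k,.113))
# carrier plate: light grey low-sat blob
for q in (b,d):
    hsv=cv2.cvtColor(q['img'],cv2.COLOR_BGR2HSV);u,v=map(int,proj(q,[.522,.115,.055]));w=45
    m=cv2.inRange(hsv[v-w:v+w,u-w:u+w],(0,0,70),(180,45,255))
    cs,_=cv2.findContours(m,cv2.RETR_EXTERNAL,cv2.CHAIN_APPROX_NONE);c=max(cs,key=cv2.contourArea)+[u-w,v-w]
    P=np.array([onz(q,x,y,.055)[:2] for x,y in c[:,0]],np.float32);print('plate',cv2.minEnclosingCircle(P),cv2.contourArea(c))
plan(.44,.259,.30,-147)
plan(.44,.259,.30,33)
```

```text
[0.51972384 0.09103865 0.36202857] 96.94400468997068
(334, 211) []Traceback (most recent call last):
  File "<stdin>", line 8, in <module>
ValueError: max() iterable argument is empty
```

View pics/w7.png

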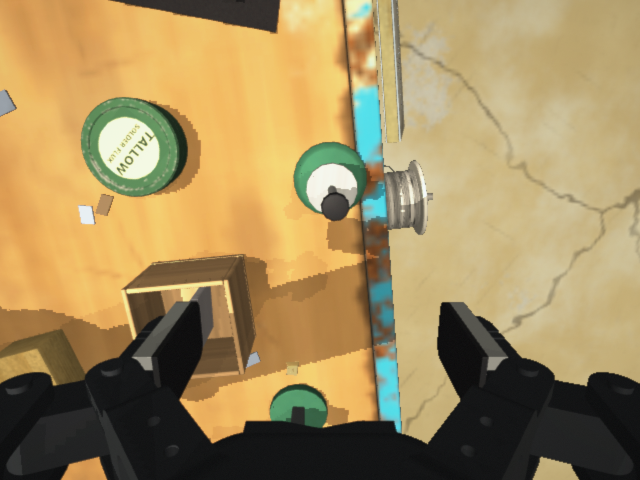

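The knob is at about (335,206), slightly brighter than my threshold, and the plate is around (332,188).

```bash
cat > hang.py <<'E'
from h import *
import pickle
b=pickle.load(open('w6.pkl','rb'));d=pickle.load(open('w7.pkl','rb'));ks=[]
for q in (b,d):
    u,v=map(int,proj(q,[.525,.115,.116]));w=28;roi=q['img'][v-w:v+w,u-w:u+w]
    m=(roi.max(2)<70).astype(np.uint8);n,l,s,ce=cv2.connectedComponentsWithStats(m)
    K=[(s[i].tolist(),(ce[i]+[u-w,v-w]).round(1).tolist()) for i in range(1,n) if s[i][4]>25];print((u,v),K)
    ks.append((q,*max(K,key=lambda x:x[0][4])[1]))
print(tri(ks),onz(d,*ks[1][1:],.113))
for q in (b,d):
    hsv=cv2.cvtColor(q['img'],cv2.COLOR_BGR2HSV);u,v=map(int,proj(q,[.522,.115,.055]));w=32
    m=cv2.inRange(hsv[v-w:v+w,u-w:u+w],(0,0,100),(180,50,255))
    cs,_=cv2.findContours(m,cv2.RETR_EXTERNAL,cv2.CHAIN_APPROX_NONE);c=max(cs,key=cv2.contourArea)+[u-w,v-w]
    P=np.array([onz(q,x,y,.055)[:2] for x,y in c[:,0]],np.float32);print('plate',cv2.minEnclosingCircle(P),cv2.contourArea(c))
plan(.44,.259,.30,-147)
plan(.44,.259,.30,33)
E
python3 hang.py
```

```text
(393, 277) [([20, 15, 17, 20, 225], [393.1, 274.0])]
(334, 211) [([16, 9, 28, 28, 355], [337.1, 208.1])]
(array([0.52705101, 0.11456772, 0.10483199]), [5.9406243752710006e-05, 5.9406243752846636e-05]) [0.52644058 0.11619888 0.113     ]
plate ((0.5280247926712036, 0.1207398846745491), 0.02251720055937767) 665.5
plate ((0.524878978729248, 0.11724959313869476), 0.01806921884417534) 1499.5
at [0.5197 0.091  0.362 ] psi 96.94 j [ 0.67  0.19 -0.98  1.79  0.16  1.25 -0.23] t 11.82
twist -2.579 then shift [-0.246  1.842  0.624]
at [0.5197 0.091  0.362 ] psi 96.94 j [ 0.67  0.19 -0.98  1.79  0.16  1.25 -0.23] t 11.82
twist 1.421 then shift [ 0.247 -1.844  0.616]
```

>>> {"op": "step_arm", "data": {
  "series": [
    [85, [0, 0, 0], 0.142],
    [85, [0, 0, 0], 0.142],
    [85, [0, 0, 0], 0.142],
    [85, [0, 0, 0], 0.142],
    [85, [0, 0, 0], 0.142],
    [85, [0, 0, 0], 0.142],
    [85, [0, 0, 0], 0.142],
    [85, [0, 0, 0], 0.142],
    [70, [0, 0, 0], 0.142],
    [55, [0, 0, 0], 0.142],
    [55, [0.04, -0.3, 0.1], 0],
    [55, [0.04, -0.3, 0.1], 0],
    [55, [0.04, -0.3, 0.1], 0],
    [55, [0.04, -0.3, 0.1], 0],
    [55, [0.04, -0.3, 0.1], 0],
    [55, [0.04, -0.3, 0.1], 0],
    [55, [0, 0, 0], 0],
    [55, [0, 0, 0], 0]
  ]
}}

```text
t: 13.32
eef_pos: [0.4407, 0.2565, 0.3017]
tcp_rot: [0.958, 0.286, 0.001, 0.0]
contact_force: [0.8, -0.7, 0.1]
width: 0.644
grip_force: 0.0
```

Run:
```python
from h import *
plan(.44,.2587,.177,33)
d=cam('wrist')
for w in weights(d):
    if w[3]<.024: print(w[2].round(4),round(w[3],4),round(slotdir(d,w[0],w[2]),1))
```

```text
at [0.4407 0.2565 0.3017] psi 33.26 j [ 0.31  0.21 -0.96  1.9   0.19  1.13 -1.72] t 13.32
twist 0.006 then shift [ 0.004 -0.023  1.247]
[0.3692 0.2634] 0.0207 147.9
[0.3646 0.3356] 0.0226 42.1
[0.4412 0.2592] 0.0211 -144.7
[0.4471 0.3328] 0.0209 -50.7
```

>>> {"op": "step_arm", "data": {
  "series": [
    [55, [0, -0.02, 0.25], 0],
    [55, [0, 0, 0.25], 0],
    [55, [0, 0, 0.25], 0],
    [55, [0, 0, 0.2], 0],
    [50, [0, 0, 0.1], 0],
    [45, [0, 0, 0.08], 0],
    [45, [0, 0, 0], 0],
    [45, [0, 0, 0], 0],
    [45, [0, 0, 0], 0]
  ]
}}

```text
t: 14.12
eef_pos: [0.4416, 0.2561, 0.189]
tcp_rot: [0.959, 0.283, 0.001, -0.0]
contact_force: [0.0, -0.0, -1.0]
width: 0.531
grip_force: 0.0
```

>>> {"op": "step_arm", "data": {
  "series": [
    [45, [0, 0, 0.05], 0],
    [45, [0, 0, 0], 0],
    [45, [0, 0, 0], 0]
  ]
}}

```text
t: 14.37
eef_pos: [0.4409, 0.2558, 0.1829]
tcp_rot: [0.959, 0.284, 0.0, 0.0]
contact_force: [0.1, -0.6, 0.1]
width: 0.526
grip_force: 0.0
```

>>> {"op": "step_arm", "data": {
  "series": [
    [45, [0, -0.03, 0.06], 0],
    [45, [0, 0, 0], 0],
    [45, [0, 0, 0], 0]
  ]
}}

```text
t: 14.62
eef_pos: [0.4388, 0.2585, 0.1763]
tcp_rot: [0.959, 0.284, -0.0, 0.0]
contact_force: [0.1, 0.0, -1.1]
width: 0.532
grip_force: 0.0
```

>>> {"op": "step_arm", "data": {
  "series": [
    [45, [0, 0, 0.03], 0],
    [45, [0, 0, 0], 0],
    [45, [0, 0, 0], 0]
  ]
}}

```text
t: 14.87
eef_pos: [0.4391, 0.2583, 0.1735]
tcp_rot: [0.959, 0.284, -0.0, 0.0]
contact_force: [0.5, -0.5, -0.2]
width: 0.526
grip_force: 0.0
```

>>> {"op": "step_arm", "data": {
  "series": [
    [45, [0, 0, 0.02], 0],
    [45, [0, 0, 0], 0],
    [45, [0, 0, 0], 0]
  ]
}}

```text
t: 15.12
eef_pos: [0.4392, 0.2587, 0.1732]
tcp_rot: [0.959, 0.284, -0.0, 0.001]
contact_force: [-4.4, -3.6, 16.0]
width: 0.525
grip_force: 8.0
```

>>> {"op": "step_arm", "data": {
  "series": [
    [45, [0, 0, -0.04], 0],
    [45, [0, 0, 0], 0],
    [30, [0, 0, 0], 0],
    [30, [0, 0, 0], 0],
    [30, [0, 0, 0], 0],
    [30, [0, 0, 0], 0],
    [30, [0, 0, 0], 0],
    [30, [0, 0, 0], 0],
    [30, [0, 0, 0], 0]
  ]
}}

```text
t: 15.87
eef_pos: [0.4394, 0.2584, 0.1762]
tcp_rot: [0.959, 0.284, 0.0, 0.0]
contact_force: [-0.4, -1.4, 6.9]
width: 0.397
grip_force: 59.9
```

>>> {"op": "step_arm", "data": {
  "series": [
    [30, [0, 0, -0.1], 0],
    [30, [0, 0, -0.3], 0],
    [30, [0, 0, -0.3], 0],
    [30, [0, 0, -0.3], 0],
    [30, [0, 0, -0.3], 0],
    [30, [0, 0, -0.15], 0],
    [30, [0, 0, 0], 0.09],
    [30, [0, 0, 0], 0.09],
    [30, [0, 0, 0], 0]
  ]
}}

```text
t: 16.62
eef_pos: [0.439, 0.2582, 0.3211]
tcp_rot: [0.977, 0.214, 0.0, 0.0]
contact_force: [0.1, 0.1, -1.3]
width: 0.398
grip_force: 60.4
```

Run:
```python
from h import *
plan(.5703,.1381,.32,25)
```

```text
at [0.439  0.2582 0.3211] psi 24.76 j [ 0.31  0.18 -0.96  1.88  0.16  1.17 -1.85] t 16.62
twist -0.005 then shift [0.683 1.644 0.012]
```

>>> {"op": "step_arm", "data": {
  "series": [
    [30, [0.1, 0.235, 0], 0],
    [30, [0.1, 0.235, 0], 0],
    [30, [0.1, 0.235, 0], 0],
    [30, [0.1, 0.235, 0], 0],
    [30, [0.1, 0.235, 0], 0],
    [30, [0.1, 0.235, 0], 0],
    [30, [0.08, 0.235, 0], 0],
    [30, [0, 0, 0], 0],
    [30, [0, 0, 0], 0]
  ]
}}

```text
t: 17.37
eef_pos: [0.5707, 0.1358, 0.3198]
tcp_rot: [0.977, 0.214, -0.001, -0.0]
contact_force: [0.4, 0.5, -1.5]
width: 0.402
grip_force: 60.4
```

Run:
```python
from h import *
d=cam('wrist');cv2.imwrite('pics/w8.png',d['img'])
plan(.5703,.1381,.2412,25); print(proj(d,[.525,.117,.116]),proj(d,[.525,.117,.055]))
```

```text
at [0.5698 0.1374 0.32  ] psi 24.9 j [ 0.42  0.35 -0.84  1.7   0.28  1.22 -1.63] t 17.42
twist -0.002 then shift [ 0.008 -0.003  0.788]
(np.float64(315.9075874141858), np.float64(371.52748512099913)) (np.float64(316.88602825904695), np.float64(314.29054085449036))
```

>>> {"op": "step_arm", "data": {
  "series": [
    [30, [0, 0, 0.26], 0],
    [30, [0, 0, 0.26], 0],
    [30, [0, 0, 0.27], 0],
    [30, [0, 0, 0], 0],
    [30, [-0.12, 0, 0], 0],
    [30, [-0.12, 0, 0], 0],
    [30, [0, 0, 0], 0],
    [30, [0, 0, 0], 0]
  ]
}}

```text
t: 18.08
eef_pos: [0.5481, 0.1283, 0.243]
tcp_rot: [0.976, 0.216, 0.001, 0.0]
contact_force: [0.5, -0.5, -0.6]
width: 0.396
grip_force: 60.4
```

Run:
```python
from h import *
plan(.525,.117,.2412,25)
```

```text
at [0.5481 0.1283 0.243 ] psi 24.95 j [ 0.42  0.39 -0.82  1.83  0.32  1.06 -1.66] t 18.08
twist -0.001 then shift [-0.257  0.005  0.017]
```

>>> {"op": "step_arm", "data": {
  "series": [
    [30, [-0.1, 0, 0.01], 0],
    [30, [-0.1, 0, 0], 0],
    [30, [-0.06, 0, 0], 0],
    [30, [0, 0, 0], 0],
    [30, [0, 0, 0], 0]
  ]
}}

```text
t: 18.5
eef_pos: [0.5244, 0.1163, 0.2408]
tcp_rot: [0.977, 0.215, 0.0, 0.0]
contact_force: [1.1, -0.3, -1.5]
width: 0.397
grip_force: 60.4
```

Run:
```python
from h import *
plan(.525,.117,.2302,25);print(pose()[3]['contact_force'])
```

```text
at [0.5244 0.1163 0.2408] psi 24.84 j [ 0.46  0.34 -0.83  1.89  0.29  1.04 -1.63] t 18.5
twist -0.004 then shift [ 0.008 -0.004  0.106]
[ 1.0910483  -0.30830077 -1.52714409]
```

>>> {"op": "step_arm", "data": {
  "series": [
    [30, [0, 0, 0.06], 0],
    [30, [0, 0, 0.05], 0],
    [30, [0, 0, 0], 0],
    [30, [0, 0, 0], 0]
  ]
}}

```text
t: 18.83
eef_pos: [0.5248, 0.1168, 0.2292]
tcp_rot: [0.977, 0.215, -0.0, -0.0]
contact_force: [0.7, -0.8, 0.2]
width: 0.401
grip_force: 60.4
```

>>> {"op": "step_arm", "data": {
  "series": [
    [45, [0, 0, 0], 0],
    [55, [0, 0, 0], 0],
    [55, [0, 0, 0], 0],
    [55, [0, 0, 0], 0],
    [55, [0, 0, 0], 0],
    [55, [0, 0, -0.2], 0],
    [55, [0, 0, -0.3], 0],
    [55, [0, 0, -0.3], 0],
    [55, [0, 0, -0.1], 0],
    [55, [0, 0, 0], 0],
    [55, [0, 0, 0], 0]
  ]
}}

```text
t: 19.75
eef_pos: [0.5246, 0.1165, 0.3195]
tcp_rot: [0.977, 0.215, 0.0, 0.0]
contact_force: [-1.1, -0.1, -0.4]
width: 0.647
grip_force: 0.0
```

Run:
```python
from h import *
plan(.3625,.2645,.31,66)
```

```text
at [0.5246 0.1165 0.3195] psi 24.84 j [ 0.51  0.24 -0.87  1.82  0.2   1.18 -1.56] t 19.75
twist -0.915 then shift [ 0.693 -2.083  0.094]
```

>>> {"op": "step_arm", "data": {
  "series": [
    [55, [0, 0, 0], -0.153],
    [55, [0, 0, 0], -0.153],
    [55, [0, 0, 0], -0.153],
    [55, [0, 0, 0], -0.153],
    [55, [0, 0, 0], -0.153],
    [55, [0, 0, 0], -0.153],
    [55, [0.1, -0.3, 0], 0],
    [55, [0.1, -0.3, 0], 0],
    [55, [0.1, -0.3, 0], 0],
    [55, [0, 0, 0], 0],
    [55, [0, 0, 0], 0]
  ]
}}

```text
t: 20.67
eef_pos: [0.4527, 0.1813, 0.3181]
tcp_rot: [0.837, 0.547, -0.001, 0.0]
contact_force: [0.8, -0.6, 1.0]
width: 0.644
grip_force: 0.0
```

Run:
```python
from h import *
d=cam('wrist');cv2.imwrite('pics/w9.png',d['img'])
print('hanger px',proj(d,[.525,.117,.067]))
for z in(.014,.067):
  for w in weights(d,z):
    if w[3]<.03: print(z,w[0][:,0].mean(0),w[2].round(4),round(w[3],4),round(slotdir(d,w[0],w[2],z),1))
plan(.3625,.2645,.22,66)
```

```text
hanger px (np.float64(474.84231958048497), np.float64(295.41818684708494))
0.014 [470.88942308 284.78846154] [0.5339 0.0899] 0.028 -97.2
0.014 [151.50202429 167.34817814] [0.3643 0.2646] 0.0218 -118.5
0.014 [94.11940299 59.63432836] [0.3637 0.3342] 0.0223 40.7
0.014 [205.6196319   20.79754601] [0.4426 0.3282] 0.0203 -58.5
0.067 [470.88942308 284.78846154] [0.5236 0.1201] 0.0226 -107.2
0.067 [151.50202429 167.34817814] [0.387  0.2609] 0.0176 -79.0
0.067 [94.11940299 59.63432836] [0.3865 0.317 ] 0.018 -13.5
0.067 [205.6196319   20.79754601] [0.45   0.3121] 0.0164 -105.4
at [0.4538 0.1801 0.3184] psi 66.23 j [ 0.58  0.14 -1.06  1.92  0.13  1.16 -0.95] t 20.72
twist 0.005 then shift [ 0.401 -1.177  0.984]
```

>>> {"op": "step_arm", "data": {
  "series": [
    [55, [0.1, -0.295, 0], 0],
    [55, [0.1, -0.295, 0], 0],
    [55, [0.1, -0.295, 0], 0],
    [55, [0.1, -0.29, 0], 0],
    [55, [0, 0, 0.3], 0],
    [55, [0, 0, 0.3], 0],
    [55, [0, 0, 0.3], 0],
    [50, [0, 0, 0.2], 0],
    [50, [0, 0, 0], 0],
    [50, [0, 0, 0], 0]
  ]
}}

```text
t: 21.55
eef_pos: [0.3632, 0.2638, 0.2086]
tcp_rot: [0.838, 0.546, -0.002, -0.001]
contact_force: [-0.5, -0.3, 0.9]
width: 0.584
grip_force: 0.0
```

Run:
```python
from h import *
plan(.3627,.2645,.1762,66)
```

```text
at [0.3632 0.2638 0.2086] psi 66.13 j [ 0.37  0.26 -1.13  2.11  0.29  0.94 -1.34] t 21.55
twist 0.003 then shift [ 0.005 -0.006  0.324]
```

>>> {"op": "step_arm", "data": {
  "series": [
    [50, [0, -0.01, 0.2], 0],
    [45, [0, 0, 0.12], 0],
    [45, [0, 0, 0], 0],
    [45, [0, 0, 0], 0],
    [45, [0, 0, 0], 0]
  ]
}}

```text
t: 21.97
eef_pos: [0.3631, 0.2653, 0.1791]
tcp_rot: [0.838, 0.546, 0.001, 0.0]
contact_force: [1.0, 0.7, -0.8]
width: 0.527
grip_force: 0.0
```

>>> {"op": "step_arm", "data": {
  "series": [
    [45, [0, 0, 0.03], 0],
    [45, [0, 0, 0], 0],
    [30, [0, 0, 0], 0],
    [30, [0, 0, 0], 0],
    [30, [0, 0, 0], 0],
    [30, [0, 0, 0], 0],
    [30, [0, 0, 0], 0],
    [30, [0, 0, 0], 0],
    [30, [0, 0, 0], 0]
  ]
}}

```text
t: 22.72
eef_pos: [0.3626, 0.2651, 0.1755]
tcp_rot: [0.838, 0.546, 0.0, 0.001]
contact_force: [-0.8, -1.4, 5.6]
width: 0.398
grip_force: 60.2
```

>>> {"op": "step_arm", "data": {
  "series": [
    [30, [0, 0, -0.1], 0],
    [30, [0, 0, -0.3], 0],
    [30, [0, 0, -0.3], 0],
    [30, [0, 0, -0.3], 0],
    [30, [0, 0, -0.3], 0],
    [30, [0, 0, -0.15], 0],
    [30, [0, 0, 0], -0.156],
    [30, [0, 0, 0], -0.156],
    [30, [0, 0, 0], -0.156],
    [30, [0, 0, 0], -0.156],
    [30, [0, 0, 0], -0.156],
    [30, [0, 0, 0], -0.156],
    [30, [0, 0, 0], -0.15],
    [30, [0, 0, 0], 0],
    [30, [0, 0, 0], 0]
  ]
}}

```text
t: 23.97
eef_pos: [0.3619, 0.265, 0.3196]
tcp_rot: [0.538, 0.843, -0.0, 0.0]
contact_force: [-0.4, -0.1, -0.1]
width: 0.403
grip_force: 60.3
```

Run:
```python
from h import *
plan(.5039,.1623,.32,115)
```

```text
at [0.3619 0.265  0.3196] psi 114.88 j [ 0.55 -0.03 -1.21  2.   -0.03  1.15 -0.21] t 23.97
twist -0.003 then shift [-1.531  0.853 -0.003]
```

>>> {"op": "step_arm", "data": {
  "series": [
    [30, [-0.255, 0.14, 0], 0],
    [30, [-0.255, 0.14, 0], 0],
    [30, [-0.255, 0.14, 0], 0],
    [30, [-0.255, 0.14, 0], 0],
    [30, [-0.255, 0.14, 0], 0],
    [30, [-0.255, 0.15, 0], 0],
    [30, [0, 0, 0], 0],
    [30, [0, 0, 0.23], 0],
    [30, [0, 0, 0.23], 0],
    [30, [0, 0, 0.23], 0],
    [30, [0, 0, 0], 0],
    [30, [-0.12, 0, 0], 0],
    [30, [-0.12, 0, 0], 0],
    [30, [0, 0, 0], 0],
    [30, [0, 0, 0], 0]
  ]
}}

```text
t: 25.22
eef_pos: [0.5154, 0.1391, 0.252]
tcp_rot: [0.539, 0.843, 0.001, 0.001]
contact_force: [0.6, 0.4, -0.8]
width: 0.402
grip_force: 60.3
```

Run:
```python
from h import *
plan(.525,.117,.2505,115)
```

```text
at [0.5154 0.1391 0.252 ] psi 114.82 j [ 0.56  0.37 -1.    1.89  0.36  1.07 -0.16] t 25.22
twist -0.004 then shift [-0.241 -0.007  0.015]
```

>>> {"op": "step_arm", "data": {
  "series": [
    [30, [-0.1, -0.007, 0.01], 0],
    [30, [-0.1, 0, 0], 0],
    [30, [-0.04, 0, 0], 0],
    [30, [0, 0, 0], 0],
    [30, [0, 0, 0], 0]
  ]
}}

```text
t: 25.63
eef_pos: [0.5238, 0.1181, 0.2497]
tcp_rot: [0.537, 0.843, 0.0, -0.0]
contact_force: [0.8, 0.6, -1.6]
width: 0.402
grip_force: 60.3
```

Run:
```python
from h import *
plan(.525,.117,.2410,115);print(pose()[3]['contact_force'])
```

```text
at [0.5238 0.1181 0.2497] psi 114.98 j [ 0.58  0.38 -0.99  1.88  0.36  1.07 -0.12] t 25.63
twist -0.0 then shift [-0.015  0.006  0.087]
[ 0.82955941  0.63394775 -1.61867617]
```

>>> {"op": "step_arm", "data": {
  "series": [
    [30, [-0.01, 0, 0.04], 0],
    [30, [0, 0, 0.05], 0],
    [30, [0, 0, 0], 0],
    [30, [0, 0, 0], 0]
  ]
}}

```text
t: 25.97
eef_pos: [0.5241, 0.118, 0.2405]
tcp_rot: [0.537, 0.844, 0.0, 0.0]
contact_force: [-0.8, 0.7, 0.9]
width: 0.398
grip_force: 60.6
```

>>> {"op": "step_arm", "data": {
  "series": [
    [45, [0, 0, 0], 0],
    [55, [0, 0, 0], 0],
    [55, [0, 0, 0], 0],
    [55, [0, 0, 0], 0],
    [55, [0, 0, 0], 0],
    [55, [0, 0, -0.2], 0],
    [55, [0, 0, -0.3], 0],
    [55, [0, 0, -0.3], 0],
    [55, [0, 0, 0], 0],
    [55, [0, 0, 0], 0]
  ]
}}

```text
t: 26.8
eef_pos: [0.5247, 0.1179, 0.3223]
tcp_rot: [0.537, 0.843, 0.001, 0.002]
contact_force: [0.3, -0.2, -0.8]
width: 0.646
grip_force: 0.0
```

Run:
```python
from h import *
plan(.446,.3332,.31,129)
```

```text
at [0.5247 0.1179 0.3223] psi 115.02 j [ 0.65  0.29 -1.05  1.81  0.27  1.2  -0.04] t 26.8
twist -0.311 then shift [2.169 0.743 0.122]
```

>>> {"op": "step_arm", "data": {
  "series": [
    [55, [0, 0, 0], -0.155],
    [55, [0, 0, 0], -0.155],
    [55, [0.27, 0.093, 0], 0],
    [55, [0.27, 0.093, 0], 0],
    [55, [0.27, 0.093, 0], 0],
    [55, [0.27, 0.093, 0], 0],
    [55, [0.27, 0.093, 0], 0],
    [55, [0.27, 0.093, 0], 0],
    [55, [0.27, 0.093, 0], 0],
    [55, [0.27, 0.093, 0], 0],
    [55, [0, 0, 0], 0],
    [55, [0, 0, 0], 0]
  ]
}}

```text
t: 27.8
eef_pos: [0.4442, 0.3339, 0.3195]
tcp_rot: [0.428, 0.904, -0.001, -0.001]
contact_force: [0.9, -0.4, -0.1]
width: 0.64
grip_force: 0.0
```

Run:
```python
from h import *
d=cam('wrist');cv2.imwrite('pics/w10.png',d['img'])
for w in weights(d,.014):
    if w[3]<.03: print(w[0][:,0].mean(0),w[2].round(4),round(w[3],4),round(slotdir(d,w[0],w[2],.014),1))
plan(.446,.3332,.1762,129.5)
```

```text
[322.09459459 227.09009009] [0.4456 0.3343] 0.021 -50.4
[531.2027027 156.2972973] [0.5245 0.4632] 0.0195 0.0
[230.05416667 145.9375    ] [0.3625 0.3374] 0.021 35.0
[23.50828729  9.5801105 ] [0.2219 0.325 ] 0.0224 -45.3
at [0.4454 0.3324 0.3194] psi 129.1 j [ 0.25  0.38 -1.11  1.77  0.36  1.23 -0.28] t 27.85
twist -0.009 then shift [0.002 0.013 1.432]
```

>>> {"op": "step_arm", "data": {
  "series": [
    [55, [0, 0.01, 0.3], 0],
    [55, [0, 0, 0.3], 0],
    [55, [0, 0, 0.3], 0],
    [50, [0, 0, 0.3], 0],
    [45, [0, 0, 0.2], 0],
    [45, [0, 0, 0], 0],
    [45, [0, 0, 0], 0],
    [45, [0, 0, 0], 0]
  ]
}}

```text
t: 28.52
eef_pos: [0.4476, 0.3326, 0.1816]
tcp_rot: [0.431, 0.902, 0.0, 0.0]
contact_force: [-0.3, 0.5, 0.5]
width: 0.53
grip_force: 0.0
```

Run:
```python
from h import *
plan(.4458,.3336,.1755,129.5)
```

```text
at [0.4476 0.3326 0.1816] psi 128.92 j [ 0.12  0.55 -0.98  1.88  0.54  1.   -0.41] t 28.52
twist -0.013 then shift [ 0.019 -0.008  0.061]
```

>>> {"op": "step_arm", "data": {
  "series": [
    [45, [0.02, -0.01, 0.06], -0.01],
    [45, [0, 0, 0], 0],
    [30, [0, 0, 0], 0],
    [30, [0, 0, 0], 0],
    [30, [0, 0, 0], 0],
    [30, [0, 0, 0], 0],
    [30, [0, 0, 0], 0],
    [30, [0, 0, 0], 0],
    [30, [0, 0, 0], 0]
  ]
}}

```text
t: 29.27
eef_pos: [0.445, 0.3342, 0.1757]
tcp_rot: [0.427, 0.904, 0.0, 0.001]
contact_force: [-1.2, -0.6, 5.6]
width: 0.403
grip_force: 60.6
```

>>> {"op": "step_arm", "data": {
  "series": [
    [30, [0, 0, -0.1], 0],
    [30, [0, 0, -0.3], 0],
    [30, [0, 0, -0.3], 0],
    [30, [0, 0, -0.3], 0],
    [30, [0, 0, -0.3], 0],
    [30, [0, 0, -0.2], 0],
    [30, [0, 0, 0], -0.14],
    [30, [0, 0, 0], -0.14],
    [30, [0, 0, 0], -0.14],
    [30, [0, 0, 0], -0.14],
    [30, [0, 0, 0], -0.14],
    [30, [0, 0, 0], -0.14],
    [30, [0, 0, 0], -0.14],
    [30, [0, 0, 0], -0.14],
    [30, [0, 0, 0], -0.14],
    [30, [0, 0, 0], -0.14],
    [30, [0, 0, 0], -0.14],
    [30, [0, 0, 0], -0.14],
    [30, [0, 0, 0], 0],
    [30, [0, 0, 0], 0]
  ]
}}

```text
t: 30.93
eef_pos: [0.4447, 0.3337, 0.3248]
tcp_rot: [-0.215, 0.977, -0.0, -0.0]
contact_force: [0.2, -0.1, -1.6]
width: 0.399
grip_force: 60.3
```

Run:
```python
from h import *
plan(.4797,.0959,.325,205)
```

```text
at [0.4447 0.3337 0.3248] psi -155.13 j [ 0.37  0.51 -1.34  1.76  0.52  1.29  0.92] t 30.93
twist -0.003 then shift [ 6.870e-01 -2.303e+00 -2.000e-03]
```

>>> {"op": "step_arm", "data": {
  "series": [
    [30, [0.086, -0.288, 0], 0],
    [30, [0.086, -0.288, 0], 0],
    [30, [0.086, -0.288, 0], 0],
    [30, [0.086, -0.288, 0], 0],
    [30, [0.086, -0.288, 0], 0],
    [30, [0.086, -0.288, 0], 0],
    [30, [0.086, -0.288, 0], 0],
    [30, [0.086, -0.288, 0], 0],
    [30, [0, 0, 0], 0],
    [30, [0, 0, 0.21], 0],
    [30, [0, 0, 0.21], 0],
    [30, [0, 0, 0.21], 0],
    [30, [0, 0, 0], 0],
    [30, [-0.1, 0, 0], 0],
    [30, [-0.1, 0, 0], 0],
    [30, [0, 0, 0], 0],
    [30, [0, 0, 0], 0]
  ]
}}

```text
t: 32.35
eef_pos: [0.4983, 0.1051, 0.2627]
tcp_rot: [-0.217, 0.976, 0.0, 0.0]
contact_force: [-0.7, -0.2, -1.4]
width: 0.4
grip_force: 60.5
```

Run:
```python
from h import *
plan(.525,.117,.2617,205)
```

```text
at [0.4983 0.1051 0.2627] psi -154.97 j [ 0.8   0.38 -1.22  1.93  0.4   1.1   1.43] t 32.35
twist 0.001 then shift [-0.292 -0.005  0.01 ]
```

>>> {"op": "step_arm", "data": {
  "series": [
    [30, [-0.1, -0.005, 0.01], 0],
    [30, [-0.1, 0, 0], 0],
    [30, [-0.09, 0, 0], 0],
    [30, [0, 0, 0], 0],
    [30, [0, 0, 0], 0]
  ]
}}

```text
t: 32.77
eef_pos: [0.5242, 0.1163, 0.261]
tcp_rot: [-0.217, 0.976, 0.0, -0.0]
contact_force: [-1.3, 0.6, -1.3]
width: 0.399
grip_force: 60.6
```

Run:
```python
from h import *
plan(.525,.117,.253,205);print(pose()[3]['contact_force'])
```

```text
at [0.5242 0.1163 0.261 ] psi -154.97 j [ 0.71  0.45 -1.16  1.87  0.45  1.13  1.39] t 32.77
twist 0.001 then shift [-0.01   0.002  0.08 ]
[-1.26865942  0.56406359 -1.31888347]
```

>>> {"op": "step_arm", "data": {
  "series": [
    [30, [-0.01, 0, 0.04], 0],
    [30, [0, 0, 0.045], 0],
    [30, [0, 0, 0], 0],
    [30, [0, 0, 0], 0]
  ]
}}

```text
t: 33.1
eef_pos: [0.5254, 0.1166, 0.2527]
tcp_rot: [-0.217, 0.976, -0.0, 0.0]
contact_force: [-1.9, -1.0, 4.4]
width: 0.398
grip_force: 61.3
```

>>> {"op": "step_arm", "data": {
  "series": [
    [45, [0, 0, 0], 0],
    [55, [0, 0, 0], 0],
    [55, [0, 0, 0], 0],
    [55, [0, 0, 0], 0],
    [55, [0, 0, 0], 0],
    [55, [0, 0, -0.2], 0],
    [55, [0, 0, -0.3], 0],
    [55, [0, 0, -0.2], 0],
    [55, [0, 0, 0], 0.15],
    [55, [0, 0, 0], 0.15],
    [55, [0, 0, 0], 0.15],
    [55, [0, 0, 0], 0.15],
    [55, [0, 0, 0], 0.15],
    [55, [0, 0, 0], 0.15],
    [55, [0, 0, 0], 0.15],
    [55, [0, 0, 0], 0.15],
    [55, [0, 0, 0], 0.15],
    [55, [0, 0, 0], 0.15],
    [55, [0, 0, 0], 0.15],
    [55, [0, 0, 0], 0.15]
  ]
}}

```text
t: 34.77
eef_pos: [0.5254, 0.1168, 0.3221]
tcp_rot: [0.472, 0.882, -0.0, -0.0]
contact_force: [0.6, 0.0, 0.1]
width: 0.641
grip_force: 0.0
```

>>> {"op": "step_arm", "data": {
  "series": [
    [55, [0, 0, 0], 0.15],
    [55, [0, 0, 0], 0.15],
    [55, [0, 0, 0], 0.15],
    [55, [0, 0, 0], 0.15],
    [55, [0, 0, 0], 0.15],
    [55, [0, 0, 0], 0.15],
    [55, [0, 0, 0], 0.15],
    [55, [0, 0, 0], 0.15],
    [55, [0, 0, 0], 0.15],
    [55, [0, 0, 0], 0.15],
    [55, [0, 0, 0], 0.15],
    [55, [0, 0, 0], 0.15],
    [55, [0, 0, 0], 0.15],
    [55, [0, 0, 0], 0],
    [55, [0, 0, 0], 0]
  ]
}}

```text
t: 36.02
eef_pos: [0.5253, 0.1169, 0.3221]
tcp_rot: [0.95, 0.313, -0.0, 0.0]
contact_force: [0.0, 0.8, -0.1]
width: 0.642
grip_force: 0.0
```

Run:
```python
from h import *
plan(.3622,.3366,.31,36)
```

```text
at [0.5253 0.1169 0.3221] psi 36.5 j [ 0.4   0.21 -0.74  1.81  0.15  1.18 -1.32] t 36.02
twist 0.011 then shift [-0.028 -2.737  0.121]
```

>>> {"op": "step_arm", "data": {
  "series": [
    [55, [0, -0.274, 0], 0],
    [55, [0, -0.274, 0], 0],
    [55, [0, -0.274, 0], 0],
    [55, [0, -0.274, 0], 0],
    [55, [0, -0.274, 0], 0],
    [55, [0, -0.274, 0], 0],
    [55, [0, -0.274, 0], 0],
    [55, [0, -0.274, 0], 0],
    [55, [0, -0.274, 0], 0],
    [55, [0, -0.274, 0], 0],
    [55, [0, 0, 0.3], 0],
    [55, [0, 0, 0.3], 0],
    [55, [0, 0, 0.3], 0],
    [50, [0, 0, 0.3], 0],
    [45, [0, 0, 0.2], 0],
    [45, [0, 0, 0], 0],
    [45, [0, 0, 0], 0]
  ]
}}

```text
t: 37.43
eef_pos: [0.3628, 0.3375, 0.1817]
tcp_rot: [0.95, 0.313, -0.001, -0.0]
contact_force: [0.1, 0.5, 0.5]
width: 0.53
grip_force: 0.0
```

Run:
```python
from h import *
plan(.3622,.3368,.1755,36)
```

```text
at [0.3628 0.3375 0.1817] psi 36.43 j [-0.02  0.36 -0.87  2.03  0.35  0.91 -2.01] t 37.43
twist 0.01 then shift [-0.009  0.002  0.062]
```

>>> {"op": "step_arm", "data": {
  "series": [
    [45, [-0.01, 0, 0.06], 0],
    [45, [0, 0, 0], 0],
    [30, [0, 0, 0], 0],
    [30, [0, 0, 0], 0],
    [30, [0, 0, 0], 0],
    [30, [0, 0, 0], 0],
    [30, [0, 0, 0], 0],
    [30, [0, 0, 0], 0],
    [30, [0, 0, 0], 0]
  ]
}}

```text
t: 38.18
eef_pos: [0.363, 0.3374, 0.1776]
tcp_rot: [0.95, 0.311, 0.001, 0.0]
contact_force: [-1.6, -1.3, 6.4]
width: 0.397
grip_force: 60.5
```

```bash
python3 -c "
from h import *
for i in range(3): cam('top'); print(pose()[0])"
```

```text
[0.3629691  0.33736976 0.17761838]
[0.36294592 0.33737367 0.17760397]
[0.36295344 0.3373638  0.17760597]
```

>>> {"op": "step_arm", "data": {
  "series": [
    [30, [0, 0, -0.1], 0],
    [30, [0, 0, -0.3], 0],
    [30, [0, 0, -0.3], 0],
    [30, [0, 0, -0.3], 0],
    [30, [0, 0, -0.3], 0],
    [30, [0, 0, -0.2], 0],
    [30, [0, 0, 0], -0.145],
    [30, [0, 0, 0], -0.145],
    [30, [0, 0, 0], -0.145],
    [30, [0, 0, 0], -0.145],
    [30, [0, 0, 0], -0.145],
    [30, [0, 0, 0], -0.145],
    [30, [0, 0, 0], -0.145],
    [30, [0, 0, 0], -0.145],
    [30, [0, 0, 0], -0.145],
    [30, [0, 0, 0], -0.145],
    [30, [0, 0, 0], -0.145],
    [30, [0, 0, 0], -0.145],
    [30, [0, 0, 0], 0],
    [30, [0, 0, 0], 0]
  ]
}}

```text
t: 40.0
eef_pos: [0.3623, 0.3369, 0.3265]
tcp_rot: [0.542, 0.841, 0.0, 0.0]
contact_force: [-0.8, -0.4, -0.9]
width: 0.401
grip_force: 60.4
```

Run:
```python
from h import *
plan(.5461,.0717,.325,115)
```

```text
at [0.3623 0.3369 0.3265] psi 114.42 j [ 0.26  0.16 -1.13  1.9   0.16  1.18 -0.5 ] t 40.0
twist -0.013 then shift [-3.18   0.545  0.017]
```

>>> {"op": "step_arm", "data": {
  "series": [
    [30, [-0.29, 0.05, 0], 0],
    [30, [-0.29, 0.05, 0], 0],
    [30, [-0.29, 0.05, 0], 0],
    [30, [-0.29, 0.05, 0], 0],
    [30, [-0.29, 0.05, 0], 0],
    [30, [-0.29, 0.05, 0], 0],
    [30, [-0.29, 0.05, 0], 0],
    [30, [-0.29, 0.05, 0], 0],
    [30, [-0.29, 0.05, 0], 0],
    [30, [-0.29, 0.05, 0], 0],
    [30, [-0.28, 0.045, 0], 0],
    [30, [0, 0, 0], -0.013],
    [30, [0, 0, 0.18], 0],
    [30, [0, 0, 0.18], 0],
    [30, [0, 0, 0.18], 0],
    [30, [0, 0, 0], 0],
    [30, [0.1, 0, 0], 0],
    [30, [0.1, 0, 0], 0],
    [30, [0, 0, 0], 0],
    [30, [0, 0, 0], 0]
  ]
}}

```text
t: 41.67
eef_pos: [0.5357, 0.0902, 0.2736]
tcp_rot: [0.535, 0.845, 0.001, 0.001]
contact_force: [-0.7, 0.1, -0.8]
width: 0.399
grip_force: 60.3
```

Run:
```python
from h import *
plan(.525,.117,.2695,115)
```

```text
at [0.5357 0.0902 0.2736] psi 115.31 j [ 0.57  0.32 -0.9   1.85  0.28  1.1   0.01] t 41.67
twist 0.007 then shift [0.288 0.016 0.04 ]
```

>>> {"op": "step_arm", "data": {
  "series": [
    [30, [0, 0.016, 0.04], 0.007],
    [30, [0, 0, 0], 0],
    [30, [0, 0, 0], 0]
  ]
}}

```text
t: 41.92
eef_pos: [0.5374, 0.0888, 0.2681]
tcp_rot: [0.539, 0.843, -0.0, 0.0]
contact_force: [0.1, -0.2, -0.8]
width: 0.398
grip_force: 60.4
```

Run:
```python
from h import *
plan(.525,.117,.2695,115);print(pose()[3]['contact_force'])
```

```text
at [0.5374 0.0888 0.2681] psi 114.82 j [ 0.56  0.33 -0.89  1.85  0.29  1.1  -0.  ] t 41.92
twist -0.004 then shift [ 0.308  0.006 -0.014]
[ 0.07693397 -0.1622584  -0.83682724]
```

>>> {"op": "step_arm", "data": {
  "series": [
    [30, [0.08, 0.005, -0.012], 0],
    [30, [0.08, 0, 0], 0],
    [30, [0, 0, 0], 0],
    [30, [0, 0, 0], 0]
  ]
}}

```text
t: 42.25
eef_pos: [0.5306, 0.105, 0.2695]
tcp_rot: [0.538, 0.843, 0.0, 0.0]
contact_force: [0.3, -0.8, -1.6]
width: 0.401
grip_force: 60.4
```

>>> {"op": "step_arm", "data": {
  "series": [
    [30, [0.08, 0, 0], 0],
    [30, [0.06, 0, 0], 0],
    [30, [0, 0, 0], 0],
    [30, [0, 0, 0], 0]
  ]
}}

```text
t: 42.58
eef_pos: [0.5249, 0.1173, 0.2694]
tcp_rot: [0.538, 0.843, -0.0, 0.0]
contact_force: [0.2, -0.3, -1.4]
width: 0.402
grip_force: 60.4
```

Run:
```python
from h import *
plan(.525,.117,.2665,115);print(pose()[3]['contact_force'])
```

```text
at [0.5249 0.1173 0.2694] psi 114.93 j [ 0.53  0.32 -0.91  1.86  0.28  1.09 -0.05] t 42.58
twist -0.002 then shift [-0.003  0.     0.029]
[ 0.22915076 -0.33367737 -1.35585154]
```

Lower until it is supported, release, then go up and back to look at the stack.

>>> {"op": "step_arm", "data": {
  "series": [
    [30, [0, 0, 0.025], 0],
    [30, [0, 0, 0], 0],
    [30, [0, 0, 0], 0]
  ]
}}

```text
t: 42.83
eef_pos: [0.5252, 0.1163, 0.2667]
tcp_rot: [0.539, 0.843, -0.0, -0.0]
contact_force: [0.0, -0.6, -0.9]
width: 0.397
grip_force: 60.4
```

>>> {"op": "step_arm", "data": {
  "series": [
    [45, [0, 0, 0], 0],
    [55, [0, 0, 0], 0],
    [55, [0, 0, 0], 0],
    [55, [0, 0, 0], 0],
    [55, [0, 0, 0], 0],
    [55, [0, 0, -0.2], 0],
    [55, [0, 0, -0.3], 0],
    [55, [0, 0, -0.3], 0],
    [70, [-0.3, -0.1, -0.2], 0],
    [85, [-0.3, -0.1, 0], 0],
    [85, [-0.3, -0.1, 0], 0],
    [85, [-0.1, -0.1, 0], 0],
    [85, [0, 0, 0], 0],
    [85, [0, 0, 0], 0]
  ]
}}

```text
t: 44.0
eef_pos: [0.5308, 0.0085, 0.3669]
tcp_rot: [0.539, 0.842, 0.0, 0.0]
contact_force: [1.3, 1.4, 0.4]
width: 0.991
grip_force: 0.0
```

Run:
```python
from h import *
import pickle
d=cam('wrist');e=cam('side');pickle.dump(d,open('w11.pkl','wb'))
a=[]
for q,s,z in((d,70,.09),(e,40,.08)):
    u,v=map(int,proj(q,[.525,.117,z]));print(u,v);y0,x0=max(v-s,0),max(u-s,0);a.append(cv2.resize(q['img'][y0:y0+2*s,x0:x0+2*s],(400,400),interpolation=cv2.INTER_NEAREST))
cv2.imwrite('pics/z2.png',np.hstack(a));plan(.40,-.10,.42,97)
```

```text
390 64
271 246
at [0.5308 0.0106 0.367 ] psi 114.97 j [ 0.75  0.17 -0.89  1.77  0.14  1.26  0.26] t 44.1
twist 0.399 then shift [-0.938 -1.433 -0.531]
```

View pics/z2.png

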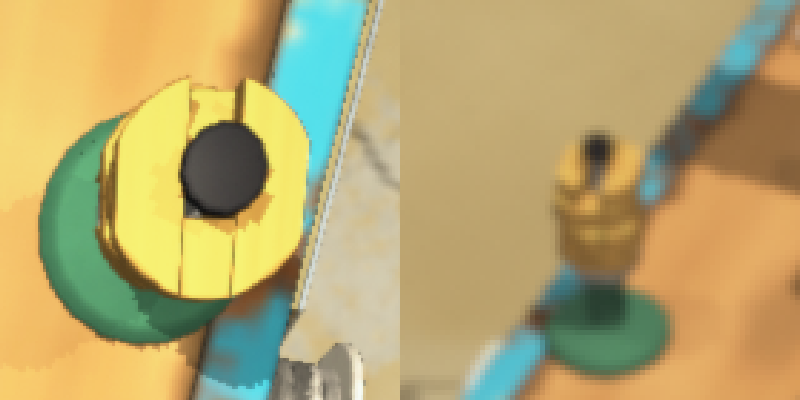

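All four weights lie stacked flat round the stem, with the top slot open along its own direction. Next I look at the yellow tag again, since the holder may have been knocked, using two wrist poses in one picture.

Run:
```python
from h import *
plan(.42,-.15,.42,97)
```

```text
at [0.5308 0.0106 0.367 ] psi 114.97 j [ 0.75  0.17 -0.89  1.77  0.14  1.26  0.26] t 44.1
twist 0.399 then shift [-1.459 -1.295 -0.531]
```

>>> {"op": "step_arm", "data": {
  "series": [
    [85, [0, 0, -0.2], 0.133],
    [85, [0, 0, -0.2], 0.133],
    [85, [0, 0, -0.13], 0.133],
    [85, [-0.29, -0.26, 0], 0],
    [85, [-0.29, -0.26, 0], 0],
    [85, [-0.29, -0.26, 0], 0],
    [85, [-0.29, -0.26, 0], 0],
    [85, [-0.29, -0.26, 0], 0],
    [85, [0, 0, 0], 0],
    [85, [0, 0, 0], 0]
  ]
}}

```text
t: 44.93
eef_pos: [0.4187, -0.1509, 0.4198]
tcp_rot: [0.664, 0.748, -0.0, 0.0]
contact_force: [0.6, 1.4, 0.4]
width: 0.995
grip_force: 0.0
```

Run:
```python
from h import *
import pickle
d=cam('wrist');pickle.dump(d,open('y1.pkl','wb'));cv2.imwrite('pics/y1.png',d['img'])
print(proj(d,[.40,-.187,.1]),proj(d,[.4,-.187,.008]))
hsv=cv2.cvtColor(d['img'],cv2.COLOR_BGR2HSV)
m=cv2.inRange(hsv,(0,90,30),(13,255,190));m[400:]=0
n,l,s,ce=cv2.connectedComponentsWithStats(m);print([(s[i].tolist(),ce[i].round().tolist()) for i in range(1,n) if s[i][4]>300])
plan(.40,-.187,.42,185)
```

```text
(np.float64(289.63485123815184), np.float64(262.7715093794942)) (np.float64(296.45170090187156), np.float64(231.01423387137302))
[([220, 174, 93, 90, 3951], [269.0, 214.0])]
at [ 0.4196 -0.1494  0.42  ] psi 96.96 j [ 1.   -0.13 -0.65  1.88 -0.08  1.36  0.49] t 44.98
twist -1.956 then shift [ 0.228 -0.358 -0.   ]
```

The holder's base now centres at about (266,219) instead of the expected (296,231), so it has been knocked about 3 cm. I'll turn and take the second view.

>>> {"op": "step_arm", "data": {
  "series": [
    [85, [0, 0, 0], -0.15],
    [85, [0, 0, 0], -0.15],
    [85, [0, 0, 0], -0.15],
    [85, [0, 0, 0], -0.15],
    [85, [0, 0, 0], -0.15],
    [85, [0, 0, 0], -0.15],
    [85, [0, 0, 0], -0.15],
    [85, [0, 0, 0], -0.15],
    [85, [0, 0, 0], -0.15],
    [85, [0, 0, 0], -0.15],
    [85, [0, 0, 0], -0.15],
    [85, [0, 0, 0], -0.15],
    [85, [0, 0, 0], -0.15],
    [85, [0, 0, 0], 0],
    [85, [0, 0, 0], 0]
  ]
}}

```text
t: 46.23
eef_pos: [0.4203, -0.1485, 0.4198]
tcp_rot: [-0.041, 0.999, 0.0, 0.0]
contact_force: [0.3, 0.3, -0.0]
width: 0.992
grip_force: 0.0
```

Run:
```python
from h import *
import pickle
d=cam('wrist');pickle.dump(d,open('y2.pkl','wb'));a=pickle.load(open('y1.pkl','rb'))
c=onz(a,266,219,.006);print('holder',c,np.hypot(*c[:2]),proj(d,c))
r=[]
for q,s in((a,50),(d,50)):
    u,v=map(int,proj(q,[c[0],c[1],.04]));x0,y0=max(u-s,0),max(v-s,0);print('origin',x0,y0);r.append(cv2.resize(q['img'][y0:y0+2*s,x0:x0+2*s],(400,400),interpolation=cv2.INTER_NEAREST))
cv2.imwrite('pics/z3.png',np.hstack(r));plan(c[0],c[1],.42,185)
```

```text
holder [ 0.36907442 -0.1789609   0.006     ] 0.4101742670384522 (np.float64(290.80938031559134), np.float64(139.9833433496908))
origin 211 177
origin 238 91
at [ 0.42   -0.1489  0.4198] psi -175.34 j [ 0.88 -0.12 -0.55  1.89 -0.06  1.36  2.  ] t 46.28
twist -0.008 then shift [ 0.534 -0.255 -0.002]
```

View pics/z3.png

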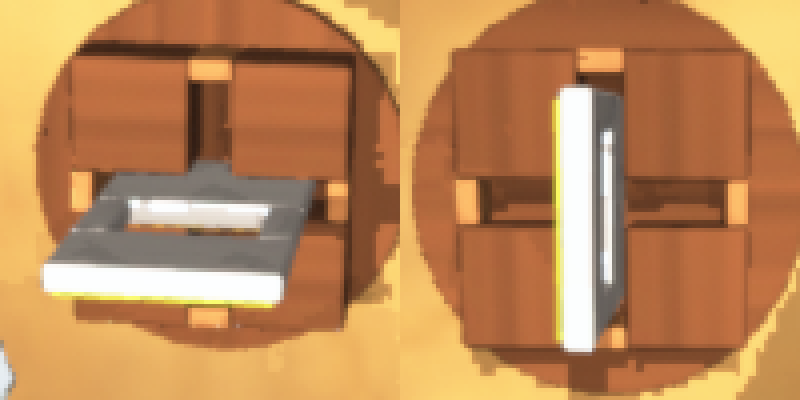

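The picture shows the tag in the holder slot with its yellow face toward world −y. The top bar runs (221.7,247)–(281,249.5) in y1 and (281.7,112.7)–(282.5,178.5) in y2.

Run:
```python
from h import *
import pickle;a,d=[pickle.load(open(f'y{i}.pkl','rb')) for i in(1,2)]
L,e=tri([(a,221.7,247),(d,281.7,112.7)]);Q,f=tri([(a,281,249.5),(d,282.5,178.5)])
print(L,e[0],Q,f[0],np.linalg.norm(L-Q));m=(L+Q)/2;v=L-Q;psi=np.degrees(np.arctan2(v[1],v[0]));print(m,psi,np.hypot(*m[:2]))
plan(m[0],m[1],.30,psi)
```

```text
[ 0.34724397 -0.18067281  0.09867104] 0.0004938927668867631 [ 0.39224374 -0.1773368   0.09908474] 0.00024422750718492233 0.04512515407367912
[ 0.36974386 -0.1790048   0.09887789] -175.76018813809864 0.41079586112956046
at [ 0.42   -0.1489  0.4198] psi -175.34 j [ 0.88 -0.12 -0.55  1.89 -0.06  1.36  2.  ] t 46.28
twist 0.009 then shift [ 0.524 -0.263  1.198]
```

>>> {"op": "step_arm", "data": {
  "series": [
    [85, [0, 0, 0.3], 0.009],
    [85, [0.13, -0.065, 0.2], 0],
    [85, [0.13, -0.065, 0.2], 0],
    [85, [0.13, -0.065, 0.2], 0],
    [85, [0.13, -0.065, 0.2], 0],
    [85, [0, 0, 0.2], 0],
    [85, [0, 0, 0], 0],
    [85, [0, 0, 0], 0]
  ]
}}

```text
t: 46.95
eef_pos: [0.3694, -0.1797, 0.2896]
tcp_rot: [-0.037, 0.999, 0.001, -0.001]
contact_force: [1.2, 0.2, -0.7]
width: 0.997
grip_force: 0.0
```

Run:
```python
from h import *
plan(.3697,-.179,.256,184.2)
M=pose()[1];print(M.round(3).tolist())
```

```text
at [ 0.3694 -0.1797  0.2896] psi -175.78 j [ 0.92 -0.09 -0.51  2.13 -0.05  1.09  2.08] t 46.95
twist 0.0 then shift [-0.003  0.006  0.336]
[[-0.997, -0.074, -0.001], [-0.074, 0.997, 0.001], [0.001, 0.001, -1.0]]
```

Reach is fine. I descend, close and lift.

>>> {"op": "step_arm", "data": {
  "series": [
    [85, [0, 0.005, 0.17], 0],
    [85, [0, 0, 0.16], 0],
    [85, [0, 0, 0], 0],
    [85, [0, 0, 0], 0],
    [40, [0, 0, 0], 0],
    [20, [0, 0, 0], 0],
    [0, [0, 0, 0], 0],
    [0, [0, 0, 0], 0],
    [0, [0, 0, 0], 0],
    [0, [0, 0, 0], 0],
    [0, [0, 0, 0], 0],
    [0, [0, 0, 0], 0],
    [0, [0, 0, 0], 0]
  ]
}}

```text
t: 48.03
eef_pos: [0.3695, -0.1798, 0.2572]
tcp_rot: [-0.037, 0.999, -0.0, 0.0]
contact_force: [0.6, 0.2, 3.7]
width: 0.047
grip_force: 62.5
```

Run:
```python
from h import *
plan(.3697,-.179,.256,184.2)
d=cam('top')
```

```text
at [ 0.3695 -0.1798  0.2572] psi -175.75 j [ 0.92 -0.04 -0.52  2.17 -0.02  1.01  2.06] t 48.03
twist 0.001 then shift [-0.003  0.008  0.012]
```

>>> {"op": "step_arm", "data": {
  "series": [
    [0, [0, 0, -0.1], 0],
    [0, [0, 0, -0.2], 0],
    [0, [0, 0, -0.3], 0],
    [0, [0, 0, -0.3], 0],
    [0, [0, 0, -0.3], 0],
    [0, [0, 0, -0.2], 0],
    [0, [0, 0, 0], 0],
    [0, [0, 0, 0], 0]
  ]
}}

```text
t: 48.75
eef_pos: [0.3694, -0.1797, 0.398]
tcp_rot: [-0.037, 0.999, -0.001, 0.001]
contact_force: [-0.2, -0.1, -1.6]
width: 0.05
grip_force: 62.1
```

>>> {"op": "step_arm", "data": {
  "series": [
    [0, [0, 0, 0], 0.149],
    [0, [0, 0, 0], 0.149],
    [0, [0, 0, 0], 0.149],
    [0, [0, 0, 0], 0.149],
    [0, [0, 0, 0], 0.149],
    [0, [0, 0, 0], 0.149],
    [0, [0, 0, 0], 0.149],
    [0, [0, 0, 0], 0.149],
    [0, [0, 0, 0], 0.149],
    [0, [0, 0, 0], 0.149],
    [0, [0, 0, 0], 0.149],
    [0, [0, 0, 0], 0.149],
    [0, [0, 0, 0], 0.149],
    [0, [0, 0, 0], 0],
    [0, [0, 0, 0], 0]
  ]
}}

```text
t: 50.0
eef_pos: [0.3688, -0.1797, 0.3957]
tcp_rot: [0.661, 0.75, -0.0, -0.001]
contact_force: [0.2, -0.5, 0.3]
width: 0.046
grip_force: 62.0
```

Run:
```python
from h import *
plan(.4335,-.118,.3275,97)
d=cam('wrist');cv2.imwrite('pics/w12.png',d['img']);o=cv2.imread('pics/w3.png')
for n,i in(('red',o),('yel',d['img'])):
    h=cv2.cvtColor(i,cv2.COLOR_BGR2HSV)
    for v in (215,235,255,275,295,330,370):
        r=h[v,295:345]; print(n,v,''.join('W' if p[2]>140 and p[1]<50 else 'g' if p[1]<60 else 'y' if 20<p[0]<40 and p[1]>120 else 'r' if (p[0]<4 or p[0]>174) else '.' for p in r))
```

```text
at [ 0.3688 -0.1797  0.3957] psi 97.26 j [ 1.11 -0.2  -0.63  1.99 -0.12  1.32  0.65] t 50.0
twist 0.006 then shift [0.532 0.719 0.681]
red 215 ....yyyyyyyyyyyyyyy..ggggggggg.yyyy...............
red 235 .................rrgggggggggggg..yyyyyyyyyyyyyyyyy
red 255 .................gggggggggggggggg...yyyyyyyyyyyyyy
red 275 Wgggggggg.....rr.WWWWWWWWWWWWWWWW..............yyy
red 295 ggggggggggggg.rr.WWWWWWWWWWWWWWWWgggggggggggggggg.
red 330 gggggggggggggggggggWWWWWWWWWWWWggggggggggggggggggg
red 370 gggggggggggggggggggWWWWWWWWWWWWggggggggggggggggggg
yel 215 ....................gggggggggg....................
yel 235 ...................gggggggggggg...................
yel 255 ..................gggggggggggggg..............yyyy
yel 275 ..............yy.WWWWWWWWWWWWWWWW.................
yel 295 .gggggggggggg..y.WWWWWWWWWWWWWWWWgggggggggggggggg.
yel 330 gggggggggggggggggggWWWWWWWWWWWWggggggggggggggggggg
yel 370 gggggggggggggggggggWWWWWWWWWWWWggggggggggggggggggg
```

The grip looks the same as the red one, with yellow on the outward side. I move to staging in front of the hook.

>>> {"op": "step_arm", "data": {
  "series": [
    [0, [0.13, 0.18, 0], 0],
    [0, [0.13, 0.18, 0], 0],
    [0, [0.13, 0.18, 0], 0],
    [0, [0.14, 0.18, 0], 0],
    [0, [0, 0, 0.22], 0],
    [0, [0, 0, 0.22], 0],
    [0, [0, 0, 0.22], 0],
    [0, [0, 0, 0], 0],
    [0, [0, 0, 0], 0]
  ]
}}

```text
t: 50.8
eef_pos: [0.4337, -0.1181, 0.3301]
tcp_rot: [0.661, 0.75, -0.0, -0.002]
contact_force: [0.8, 0.9, -1.5]
width: 0.05
grip_force: 62.0
```

Run:
```python
from h import *
plan(.498,-.1105,.3275,97)
```

```text
at [ 0.4337 -0.1181  0.3301] psi 97.2 j [ 1.03 -0.03 -0.8   2.   -0.03  1.17  0.37] t 50.8
twist 0.004 then shift [-0.003  0.648  0.024]
```

>>> {"op": "step_arm", "data": {
  "series": [
    [0, [0, 0, 0.02], 0],
    [0, [0, 0, 0], 0],
    [0, [0, 0.15, 0], 0],
    [0, [0, 0.15, 0], 0],
    [0, [0, 0.1, 0], 0],
    [0, [0, 0, 0], 0]
  ]
}}

```text
t: 51.3
eef_pos: [0.4758, -0.1132, 0.3303]
tcp_rot: [0.662, 0.75, 0.001, 0.001]
contact_force: [0.6, 0.4, -0.5]
width: 0.054
grip_force: 62.0
```

>>> {"op": "step_arm", "data": {
  "series": [
    [0, [0, 0.1, 0], 0],
    [0, [0, 0.1, 0], 0],
    [0, [0, 0.05, 0], 0],
    [0, [0, 0, 0], 0],
    [0, [0, 0, 0], 0]
  ]
}}

```text
t: 51.72
eef_pos: [0.4984, -0.1103, 0.3291]
tcp_rot: [0.662, 0.75, -0.0, -0.0]
contact_force: [-0.7, 0.2, -0.9]
width: 0.05
grip_force: 62.0
```

Run:
```python
from h import *
plan(.498,-.1105,.315,97);print(pose()[3]['contact_force'])
```

```text
at [ 0.4984 -0.1103  0.3291] psi 97.1 j [ 0.96  0.15 -0.84  1.87  0.12  1.18  0.2 ] t 51.72
twist 0.002 then shift [-0.001 -0.004  0.141]
[-0.71272835  0.19014875 -0.90025935]
```

Now I lower, watching the force, then release.

>>> {"op": "step_arm", "data": {
  "series": [
    [0, [0, 0, 0.06], 0],
    [0, [0, 0, 0.06], 0],
    [0, [0, 0, 0], 0],
    [0, [0, 0, 0], 0]
  ]
}}

```text
t: 52.05
eef_pos: [0.4982, -0.1103, 0.3163]
tcp_rot: [0.662, 0.749, -0.0, -0.001]
contact_force: [0.4, -0.3, -0.4]
width: 0.047
grip_force: 62.0
```

>>> {"op": "step_arm", "data": {
  "series": [
    [0, [0, 0, 0.02], 0],
    [0, [0, 0, 0], 0],
    [0, [0, 0, 0], 0]
  ]
}}

```text
t: 52.3
eef_pos: [0.4987, -0.1102, 0.3153]
tcp_rot: [0.662, 0.749, -0.0, 0.0]
contact_force: [-1.3, 0.1, 3.3]
width: 0.046
grip_force: 62.4
```

>>> {"op": "step_arm", "data": {
  "series": [
    [8, [0, 0, 0], 0],
    [12, [0, 0, 0], 0],
    [20, [0, 0, 0], 0],
    [30, [0, 0, 0], 0],
    [40, [0, 0, 0], 0],
    [40, [0, 0, 0], 0],
    [40, [0, 0, 0], 0],
    [40, [0, 0, 0], 0],
    [40, [0, 0, -0.1], 0],
    [40, [0, 0, -0.2], 0],
    [40, [0, 0, -0.3], 0],
    [40, [0, 0, -0.3], 0],
    [60, [0, 0, -0.2], 0],
    [85, [0, 0, 0], 0],
    [85, [-0.2, -0.2, 0], 0],
    [85, [0, 0, 0], 0],
    [85, [0, 0, 0], 0],
    [85, [0, 0, 0], 0],
    [85, [0, 0, 0], 0]
  ]
}}

```text
t: 53.88
eef_pos: [0.4815, -0.1318, 0.4248]
tcp_rot: [0.662, 0.75, 0.0, -0.0]
contact_force: [1.0, 0.5, -1.1]
width: 0.994
grip_force: 0.0
```

Run:
```python
from h import *
d=cam('wrist');cv2.imwrite('pics/w13.png',d['img']);h=cv2.cvtColor(d['img'],cv2.COLOR_BGR2HSV);print(pose()[0],pose()[2])
u,v=map(int,proj(d,[.498,-.1105,.156]));print(u,v)
for y in range(v-70,v+71,7):
    print(y,''.join('W' if p[2]>140 and p[1]<50 else 'g' if p[1]<60 else 'y' if 22<p[0]<40 and p[1]>150 else 'G' if 50<p[0]<100 else '.' for p in h[y,u-60:u+61:1]))
e=cam('side')
M=cv2.inRange(h,(25,150,120),(34,255,255));n,l,s,ce=cv2.connectedComponentsWithStats(M);print([(s[i].tolist(),ce[i].round().tolist()) for i in range(1,n) if s[i][4]>30])
# weights & red tag checks
print('red mid px col',h[tuple(map(int,proj(d,[.43,-.005,.09])[::-1]))])
```

```text
[ 0.48158535 -0.13178461  0.42474118] 97.1638038193904
350 209
139 .........................................................................................................................
146 .........................................................................................................................
153 ..............................................................GGGGGGGGGGGGGGGGGGGGGGGGGGGGGG.............................
160 ...................................................ggggggggGGGGGGGGGGGGGGGGGGGGGGGGGGGGGGGGGGGGGGGGG.....................
167 ......................................................ggggggggggGGGGGGGGGGGGGGGGGGGGGGGGGGGGGGGGGGGGGGG..................
174 ................................................GG....gg..gWWWWWWWWWgGGggggggggggggggggggGGGGGGGGGGGGGGG.................
181 ................................................GG...gWW...WWWWWWWWWGGGggggggggggggggggggggggggggGGGGGGG.................
188 .....................................................gWW..gWWWWWWWWWGGGggggggggggggggggggggggggggggggggg.................
195 ......................WWW
[... 940 characters left out ...]
...............................gWWWWg.
251 ...............................................................................................................WWWWW.....
258 ...........................................................................................................WWWWWW........
265 ..................................................................................................ggggggggWWWWg..........
272 ...........................................................................................gggggggggggggggggggggg........
279 ........................................................................................ggggggggggggggggggggggg..........
[]
red mid px col [ 98   4 254]
```

The tag hangs squarely on the strip: its top bar is centred at (352,209), against (350,209) expected for a properly hung tag. I let it settle and hand in.

>>> {"op": "step_arm", "data": {
  "series": [
    [85, [0, 0, -0.2], 0],
    [85, [0, 0, 0], 0],
    [85, [0, 0, 0], 0],
    [85, [0, 0, 0], 0],
    [85, [0, 0, 0], 0],
    [85, [0, 0, 0], 0],
    [85, [0, 0, 0], 0],
    [85, [0, 0, 0], 0],
    [85, [0, 0, 0], 0],
    [85, [0, 0, 0], 0],
    [85, [0, 0, 0], 0],
    [85, [0, 0, 0], 0]
  ]
}}

```text
t: 54.98
eef_pos: [0.4813, -0.1326, 0.4449]
tcp_rot: [0.662, 0.749, -0.0, 0.0]
contact_force: [0.0, 0.0, -0.8]
width: 0.995
grip_force: 0.0
```

```bash
python3 -c "
from bench import finish_job
print(finish_job())"
```

```text
the job is handed in; nothing more can be done
None
```

I handed the job in at about 55 s: the red tag is in the box, all four weights are flat on the hanger with slots 90° apart, and the yellow tag hangs on the hook with its face outward; the hand-in returned no verdict.

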